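# Put the seasonings back in their stand and rack

### The job

The cooking is done: put the seasonings back beside the cooker. Stand the wooden pepper mill in the wide cup and the grey-capped salt shaker in the narrow cup of the blue stand, and the three spice jars (one with a red lid, two with black lids) in the wooden rack, one in each hole in any order, all upright and right down on the bottom. Set them down rather than dropping them, do not knock any over, and leave the honey jar and the wide chutney jar standing where they are.

Things in the scene. Friction and masses are not known exactly. Their poses are not given: they have to be found in the camera images.
- pepper_mill: Pepper mill of brown turned wood, one rigid piece, 58 mm across at its foot, 150 mm tall: waisted body to 108 mm, round head 50 mm across from 109 to 139 mm above the foot, small metal knob on top. Origin: centre of the underside, z up along the axis. About 0.18 kg. Gripped by the round head alone it may swing; where body and head meet it holds firm. Belongs in the wide cup.
- salt_shaker: Clear salt shaker with a rounded grey cap, 44 mm across, 90 mm tall; the body reaches to about 70 mm, the cap above it narrows to 34 mm. Origin: centre of the underside, z up along the axis. About 0.1 kg. Belongs in the narrow cup of the stand.
- spice_jar_red: Spice jar with a red lid and a green and white label, round, 47 mm across (lid 45 mm), 97 mm tall. Origin: centre of the underside, z up along the axis. About 0.11 kg. Belongs in the rack.
- spice_jar_black_a: Slim glass spice jar with a black lid and a brownish label, round, 41 mm across, 105 mm tall. Origin: centre of the underside, z up along the axis. About 0.11 kg. Belongs in the rack.
- spice_jar_black_b: Slim glass spice jar with a black lid and a dark label with green leaves, same size: round, 41 mm across, 105 mm tall. Origin: centre of the underside, z up along the axis. About 0.11 kg. Belongs in the rack.
- cruet_stand: Blue ceramic stand, fixed, turned any way round: two open round cups joined by a bridge, 30 mm tall. Origin on the underside midway between the cup axes, z up. In its own frame the wide cup (inside 70 mm across, outside 80) is at x = 0, y = +44 mm, the narrow cup (inside 55, outside 65) at x = 0, y = -44 mm. Cup floors lie 8 mm above the underside.
- spice_rack: Low rack of pale wood, fixed, 88 mm deep (x), 224 mm long (y): base board, thin board with three round holes above it, end cheeks 46 mm tall. Origin on the underside at the centre, z up. Holes 60 mm across at x = 0, y = -72, 0, +72 mm in its own frame; the holed board lies 32 to 40 mm up; jars stand on the base board, 10 mm above the underside.
- jar_honey: Round honey jar with a golden-yellow lid, 58 mm across, 90 mm tall. Origin: centre of the underside, z up along the axis. Bystander: stays where it is.
- jar_chutney: Round, wide chutney jar with a silver-grey lid, 68 mm across, 85 mm tall. Origin: centre of the underside, z up along the axis. Bystander: stays where it is. (Behind the work a wall cabinet overhangs the worktop beyond x = 0.56 m, from about 0.42 m up.)
There are look-alikes about, which are no part of the job. What is shaped like the spice_jar_black_a but purple is not meant.

How it is judged:
By the outcome, as a careful person would: the job done as asked, in the order asked, and still so for the second after the job is handed in, with the robot touching nothing.
It also fails if it takes over 115 s, if anything falls off the work surface, if the arm or the gripper's body presses on something with over 40 N, if the wrist force passes 120 N, or if a joint passes its speed limit or range.

### The arm

A 6-joint arm with a two-finger parallel gripper is mounted at the origin on a cart in front of the work surface, level with it; the furniture and walls round the work are solid. World frame = base frame: x ahead of the robot, y to its left, z up, the work surface at z = 0. Lengths are in m, angles in rad, forces in N, time in s.
With the tool pointing down it reaches from about 0.3 to 0.875 m from the base axis. Payload 6.4 kg.
Tool frame: the origin (TCP) lies at the very end of the fingers, on their centre line; the grasp point (between the pads) lies 19 mm behind it; z points along the fingers, y is the line along which they close (so a half turn about z gives the same grasp; the last joint's range is limited). The gripper opens to 85 mm and grips with 20 to 120 N. Pads are 22 mm wide; open, the fingers measure 114 mm over their backs; the gripper's body (76 mm by 85 mm) begins 54 mm behind the grasp point. The pads swing forward as they close: fully open they stand 13 mm farther back than shut.
Start: joints at [1.015, 0.181, 1.607, -0, 1.354, -0.206], TCP at [0.197, 0.54, 0.231] pointing down, gripper open.
Joint ranges: [-2.99, 2.99], [-0.89, 2.07], [0.3, 2.58], [-1.14, 4.28], [0, 2.63], [-3.12, 3.12]. Speed limits (rad/s): [2.57, 2.57, 3.01, 3.14, 3.14, 3.14].

### API

Orientations are given as a unit quaternion [w, x, y, z].
In Python, from bench import ctrl gives the robot as it stands.
- The arm moves only by the tool jog_arm, never from a script. Its argument "series" is a list that holds one entry, the list of rows, each a list of 7 numbers: the shift along the tool's x, y, z in mm, then the turn, a rotation vector about the tool's x, y, z in rad, then the finger opening in mm, from 0 to 85.4. In form: [[[tx, ty, tz, rx, ry, rz, gripper], ...]]. A call has exactly 10 rows; each row shifts and turns the commanded pose from where the row before left it, along the tool's axes as they then stand; what a row does not reach is not made up. A row lasts 1/10 s, in which the tool goes at most 50 mm and 8.59 degrees, less where a joint would pass 70% of its speed; a pose out of reach is approached as far as the arm can. A call with a gripper value outside its range is refused whole. The fingers move at their own pace and stop on an object; the grip force is fixed at half the most. Time passes only in rows, so rows that do not move let the fingers close, or fill a call up. It gives the time, the measured TCP pose, the force, the opening and the grip force at its end, in the units of the state.
- ctrl.get_obs(): the state, without advancing time (a new reading comes with each control period).
- ctrl.camera(name): name is "scene" or "top" or "wrist"; returns a dict with "frame" (384x512x3 uint8, blue, green, red), "z_map" (384x512 float32, m along the optical axis (not along the pixel's ray), 0 where there is no reading), "fx", "fy", "cx", "cy" (pixels), "xyz" and "rotation" of the camera in the world. Camera axes: x right, y down, z forward; pixel columns grow to the right and rows downward; lengths in m; the calibration is good to about 2 mm. A picture is of the moment at which its call begins.
- ctrl.hand_in(): hands the job in; it is judged then, once.
The state is a dict: "time_s": time; "q": joint angles; "dq": joint speeds; "joint_efforts": joint torques, N m; "eef_pos": TCP position; "eef_rot": TCP orientation; "wrist_force": force on the tool from outside, world axes, zero at the start; "torque": the same for the moment, N m; "opening": opening from 0.0 (shut) to 1.0 (fully open); "grasp_force": force on a finger pad.
Only numpy, scipy, OpenCV 4.12 (cv2) and the standard library are available. Lean on these libraries where they do the work, as an engineer would, in place of code of your own. Each camera call takes 0.05 s, during which the arm holds its last target. There are 200 camera calls.

## Working session

There is one attempt and no reset: what is moved stays moved. The work goes in short steps, Python scripts to look and compute and a tool call to move; the robot and the scene stay as the last step left them, time stands still between calls to the robot, and variables do not carry over. Pictures are saved under pics/ and viewed, at most 14 in all, crops included, and the job is handed in when it is done.

Besides the shell and the picture viewer there is one more tool, called by a JSON object that holds its "op" and its "data", one argument or row to a line. jog_arm: Moves the arm, as the interface text tells. Its arguments: {"type":"object","properties":{"series":{"type":"array"}},"required":["series"]}

```bash
ls; mkdir -p pics
python3 - <<'E'
from bench import ctrl
import cv2,pickle,numpy as np
o=ctrl.get_obs();print(o)
d={}
for n in("scene","top"):
    c=ctrl.camera(n);d[n]=c;cv2.imwrite(f"pics/{n}0.png",c["frame"]);print(n,c["xyz"],np.round(c["rotation"],3).tolist(),c["fx"],c["fy"],c["cx"],c["cy"])
pickle.dump(d,open("c0.pkl","wb"))
E
```

```text
pics
{'time_s': 0.0, 'q': array([ 1.01467149e+00,  1.81571454e-01,  1.60799899e+00,  5.18044078e-05,
        1.35380552e+00, -2.06298331e-01]), 'dq': array([ 0.00045436, -0.00017953, -0.00036841, -0.0011498 ,  0.00105838,
        0.0005999 ]), 'joint_efforts': array([ 6.36841451e-04, -4.44876587e+01, -3.51335263e+01, -3.31929205e-04,
        9.04248096e-03,  1.69521502e-05]), 'eef_pos': array([0.19674363, 0.53970916, 0.23037141]), 'eef_rot': array([-3.55210130e-04,  1.74028159e-01,  9.84740272e-01, -8.18237353e-04]), 'wrist_force': array([-0.44363568,  0.03027425, -0.06409121]), 'torque': array([0.02672811, 0.04422096, 0.00490342]), 'grasp_force': 0.0, 'opening': 0.9999008534185378}
scene [-0.1122802  -0.69040425  0.97064262] [-0.342, 0.87, -0.333, 0.125] 352.0180448767708 352.0180448767708 253.56349439660806 189.0620496674209
top [ 0.21001582 -0.05255184  1.29512915] [-0.064, 0.712, -0.696, 0.063] 444.8056383554184 444.8056383554184 254.48036032857408 192.08696571879184
```

View pics/scene0.png

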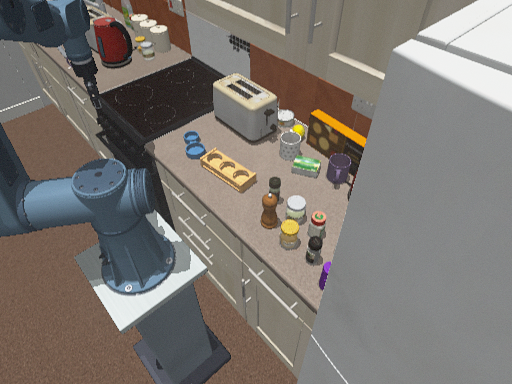

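View pics/top0.png

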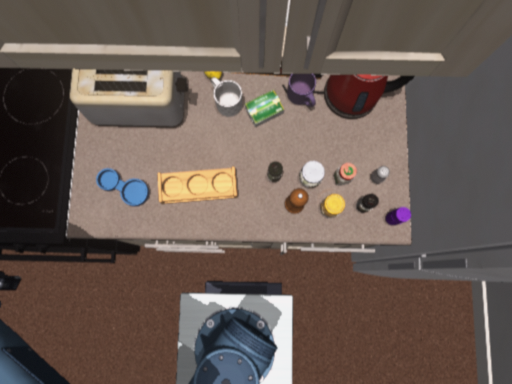

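The top view shows the stand at (108,180) and (135,192) and the rack at (197,185). Candidates:
- **Black-lid jars:** (275,172) and (368,203). The purple one at (399,215) is a look-alike and is excluded.
- **Red lid:** (346,173). The kettle is also red but is not a jar.
- **Salt:** grey (381,173).
- **Mill:** brown (298,200).
- **Bystanders:** silver chutney (312,174) and yellow honey (333,205).

Next I'll check these in a close crop.

```bash
cat > h.py <<'E'
import numpy as np,cv2,pickle
from scipy.spatial.transform import Rotation as R
def rot(c):
    q=np.array(c["rotation"]); return R.from_quat(np.r_[q[1:],q[0]]).as_matrix()
def ray(c,u,v):
    d=rot(c)@np.array([(u-c["cx"])/c["fx"],(v-c["cy"])/c["fy"],1.]); return np.array(c["xyz"]),d
def plane(c,u,v,z):
    o,d=ray(c,u,v); return o+d*(z-o[2])/d[2]
def cloud(c):
    z=c["z_map"]; v,u=np.mgrid[:z.shape[0],:z.shape[1]]
    P=np.stack([(u-c["cx"])/c["fx"]*z,(v-c["cy"])/c["fy"]*z,z],-1)
    return P@rot(c).T+np.array(c["xyz"])
def two(c1,p1,c2,p2):
    o1,d1=ray(c1,*p1);o2,d2=ray(c2,*p2)
    s=np.linalg.lstsq(np.c_[d1,-d2],o2-o1,rcond=None)[0]
    a,b=o1+s[0]*d1,o2+s[1]*d2
    return (a+b)/2,np.linalg.norm(a-b)
E
python3 - <<'E'
from h import *
d=pickle.load(open("c0.pkl","rb"))
t=d["top"];P=cloud(t)
for n,(u,v) in dict(blk1=(275,170),mill=(298,197),chut=(312,172),honey=(333,204),red=(347,170),blk2=(371,201),salt=(382,172),purp=(402,214),nar=(108,180),wide=(135,192),h1=(173,187),h2=(197,185),h3=(221,183)).items():
    print(n,np.round(P[v,u],3),np.round(np.median(P[v-1:v+2,u-1:u+2,2]),3))
a=cv2.resize(t["frame"][150:235,255:415],None,fx=5,fy=5,interpolation=cv2.INTER_CUBIC)
cv2.imwrite("pics/crop1.png",a)
b=cv2.resize(d["scene"]["frame"][165:295,255:345],None,fx=4.6,fy=4.6,interpolation=cv2.INTER_CUBIC);cv2.imwrite("pics/crop2.png",b)
E
```

```text
blk1 [ 0.488 -0.103  0.109] 0.106
mill [ 0.407 -0.162  0.147] 0.144
chut [ 0.49  -0.207  0.085] 0.086
honey [ 0.4   -0.264  0.087] 0.09
red [ 0.494 -0.302  0.1  ] 0.097
blk2 [ 0.408 -0.363  0.108] 0.105
salt [ 0.493 -0.401  0.089] 0.089
purp [ 0.375 -0.448  0.103] 0.107
nar [0.471 0.387 0.005] 0.006
wide [0.436 0.304 0.008] 0.008
h1 [0.452 0.192 0.013] 0.01
h2 [0.461 0.122 0.006] 0.01
h3 [0.469 0.052 0.005] 0.008
```

View pics/crop1.png

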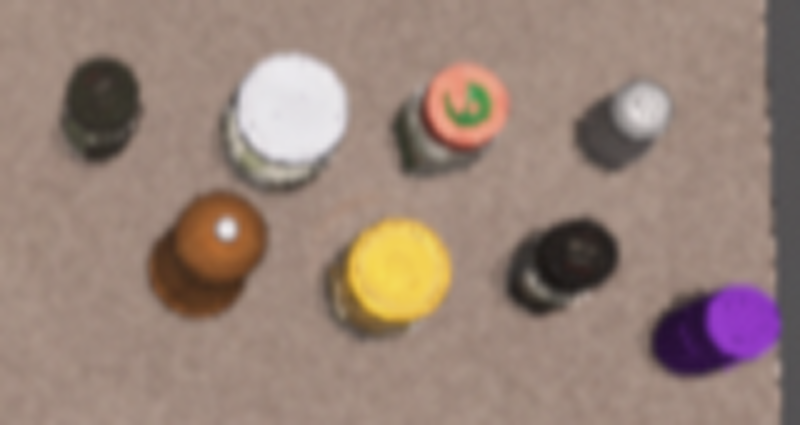

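View pics/crop2.png

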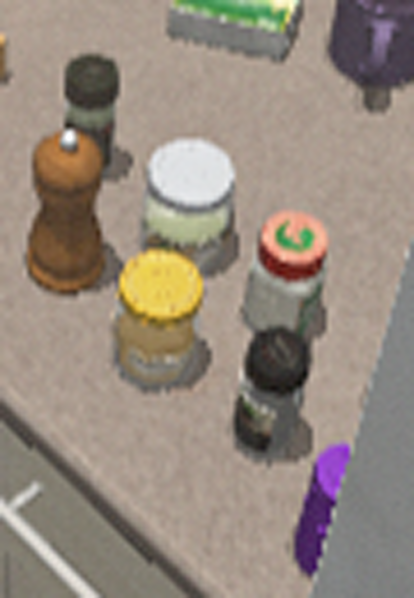

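The crop shows these lids: black jars at (103,92) and (577,256), mill knob (228,230), salt cap (642,108), red (466,106), honey (400,272), chutney (293,108). Purple at (743,322) is the look-alike. Now I'll triangulate the lids and the fixtures.

Run:
```python
from h import *
d=pickle.load(open("c0.pkl","rb"));t=d["top"];s=d["scene"]
T=dict(blk1=(103,92),mill=(228,230),chut=(293,108),red=(466,106),honey=(400,272),blk2=(577,256),salt=(642,108))
S=dict(blk1=(92,82),mill=(69,138),chut=(190,177),red=(293,237),honey=(161,287),blk2=(278,357))
H=dict(blk1=.105,mill=.15,chut=.085,red=.097,honey=.09,blk2=.105,salt=.09)
for n in T:
    p=((T[n][0]+.5)/5-.5+255,(T[n][1]+.5)/5-.5+150)
    print(n,"plane",np.round(plane(t,*p,H[n])[:2],4),end=" ")
    if n in S:
        q=((S[n][0]+.5)/4.6-.5+255,(S[n][1]+.5)/4.6-.5+165);X,e=two(t,p,s,q);print("two",np.round(X,4),round(e,4))
print()
hsv=cv2.cvtColor(t["frame"],cv2.COLOR_BGR2HSV);P=cloud(t)
m=cv2.inRange(hsv,(98,100,40),(118,255,255));m[:, 170:]=0
v,u=np.nonzero(m);Q=P[v,u];print("blue z hist",np.histogram(Q[:,2],[-.01,.003,.015,.022,.027,.033,.04,.06])[0])
def circ(Q):
    A=np.c_[2*Q[:,:2],np.ones(len(Q))];x=np.linalg.lstsq(A,(Q[:,:2]**2).sum(1),rcond=None)[0];return x[:2],np.sqrt(x[2]+x[0]**2+x[1]**2)
for name,c0 in(("nar",(.471,.387)),("wide",(.436,.304))):
    r=np.hypot(*(Q[:,:2]-c0).T);k=(abs(Q[:,2]-.03)<.005)&(r<.05);print(name,"rim pts circle",k.sum(),circ(Q[k]));k=(abs(Q[:,2]-.008)<.004)&(r<.045);print(" floor mean",Q[k].mean(0))
# rack: board level points
m=cv2.inRange(hsv,(8,70,120),(28,255,255));sub=np.zeros_like(m);sub[155:215,148:245]=m[155:215,148:245]
v,u=np.nonzero(sub);Q=P[v,u];print(np.histogram(Q[:,2],[-.01,.003,.015,.022,.027,.033,.037,.043,.05,.06])[0])
cs,h=cv2.findContours(cv2.inRange(P[:,:,2],.030,.060)&sub,cv2.RETR_CCOMP,cv2.CHAIN_APPROX_NONE)
for c,hh in zip(cs,h[0]):
    if cv2.contourArea(c)>150:
        z=.04 if hh[3]>=0 else .046
        if hh[3]>=0: e=cv2.fitEllipse(c);print("hole",e,np.round(plane(t,*e[0],.04),4))
        else:
            W=np.array([plane(t,*p,.044)[:2] for p in c[:,0]],np.float32);print("outer",cv2.minAreaRect(W))
```

```text
blk1 plane [ 0.4942 -0.1035] two [ 0.4963 -0.1035  0.0925] 0.002
mill plane [ 0.4109 -0.1679] two [ 0.4104 -0.1676  0.1468] 0.0023
chut plane [ 0.4921 -0.2104] two [ 0.4925 -0.2105  0.0788] 0.0026
red plane [ 0.4926 -0.3044] two [ 0.4925 -0.3043  0.0966] 0.0005
honey plane [ 0.4001 -0.2683] two [ 0.4006 -0.2688  0.0868] 0.0001
blk2 plane [ 0.4086 -0.3616] two [ 0.4099 -0.3635  0.0979] 0.0002
salt plane [ 0.4952 -0.4036] 
blue z hist [ 19 618  63  71 177  16   0]
nar rim pts circle 106 (array([0.46769319, 0.38035682]), np.float64(0.029857467303525034))
 floor mean [0.47060431 0.38670786 0.00788381]
wide rim pts circle 124 (array([0.43275822, 0.30307896]), np.float64(0.03771096626743945))
 floor mean [0.43508495 0.30613031 0.00802405]
[ 169 1115   23    2   17  147  798  249    5]
outer ((0.45561060309410095, 0.11818061769008636), (0.08569153398275375, 0.22450479865074158), 5.902225494384766)
hole ((171.95123291015625, 186.73699951171875), (20.614398956298828, 21.77203941345215), 61.739253997802734) [0.4479 0.1896 0.04  ]
hole ((196.91812133789062, 184.65347290039062), (20.705049514770508, 21.70823860168457), 72.28852844238281) [0.4556 0.1182 0.04  ]
hole ((221.75225830078125, 182.67501831054688), (20.820186614990234, 21.478179931640625), 77.60643768310547) [0.463  0.0469 0.04  ]
```

```bash
cat > plan.py <<'E'
# rows (rounded) from the current pose through waypoints (x,y,z,yaw_of_tool_y,grip_mm,nrows)
import sys,json
from h import *
from bench import ctrl
def Rt(yaw): # tool down, tool y at yaw
    y=np.array([np.cos(yaw),np.sin(yaw),0]);z=np.array([0,0,-1.]);return R.from_matrix(np.c_[np.cross(y,z),y,z])
def plan(wps):
    o=ctrl.get_obs();p=np.array(o["eef_pos"]);q=o["eef_rot"];r=R.from_quat(np.r_[q[1:],q[0]]);rows=[]
    for x,y,z,yaw,g,n in wps:
        e=np.array([x,y,z]);re=Rt(yaw)
        for i in range(n):
            k=n-i;dt=r.inv().apply((e-p)/k)*1000;w=(r.inv()*re).as_rotvec()/k
            dt=np.round(dt,1);w=np.round(w,3);rows.append([*dt.tolist(),*w.tolist(),g])
            p=p+r.apply(dt)/1000;r=r*R.from_rotvec(w)
    for i in range(0,len(rows),10): print(json.dumps([rows[i:i+10]]).replace(" ",""))
def st():
    o=ctrl.get_obs();q=o["eef_rot"];y=R.from_quat(np.r_[q[1:],q[0]]).apply([0,1,0])
    print(round(o["time_s"],2),np.round(o["eef_pos"],4),"yaw",round(np.arctan2(y[1],y[0]),3),np.round(o["wrist_force"],1),o["opening"],o["grasp_force"])
if __name__=="__main__": st();plan(json.loads(sys.argv[1]))
E
python3 plan.py '[[0.4105,-0.1678,0.23,0.1,80,18],[0.4105,-0.1678,0.18,0.1,80,2]]'
```

```text
0.1 [0.1968 0.5398 0.2305] yaw 1.221 [-0.5  0.   0.1] 0.999469982991984 0.0
[[[-24.6,-32.9,0.1,-0.0,0.0,0.062,80],[-26.6,-31.3,0.1,-0.0,0.0,0.062,80],[-28.5,-29.6,0.1,-0.0,0.0,0.062,80],[-30.3,-27.7,0.1,-0.0,0.0,0.062,80],[-31.9,-25.8,0.1,-0.0,0.0,0.062,80],[-33.5,-23.8,0.1,-0.0,0.0,0.062,80],[-34.9,-21.7,0.1,-0.0,0.0,0.062,80],[-36.2,-19.4,0.0,-0.0,0.0,0.062,80],[-37.3,-17.2,0.1,-0.0,0.0,0.062,80],[-38.3,-14.8,0.0,-0.0,0.0,0.063,80]]]
[[[-39.1,-12.4,0.1,-0.0,0.0,0.062,80],[-39.8,-9.9,0.0,-0.0,0.0,0.063,80],[-40.4,-7.4,0.1,-0.0,0.0,0.062,80],[-40.8,-4.9,0.0,-0.0,0.0,0.063,80],[-41.0,-2.3,0.1,-0.0,0.0,0.062,80],[-41.1,0.2,0.0,-0.0,0.0,0.063,80],[-40.9,2.8,0.1,-0.001,0.001,0.062,80],[-40.7,5.3,-0.0,-0.0,0.0,0.063,80],[-0.0,0.0,25.0,-0.0,0.0,-0.0,80],[-0.0,0.0,25.0,-0.0,0.0,-0.0,80]]]
```

{"op": "jog_arm", "data": {
  "series": [
    [[-25,-33,0,0,0,0.062,80],[-27,-31,0,0,0,0.062,80],[-28,-30,0,0,0,0.062,80],[-30,-28,0,0,0,0.062,80],[-32,-26,0,0,0,0.062,80],[-34,-24,0,0,0,0.062,80],[-35,-22,0,0,0,0.062,80],[-36,-19,0,0,0,0.062,80],[-37,-17,0,0,0,0.062,80],[-38,-15,0,0,0,0.062,80]]
  ]
}}

```text
time_s: 1.1
eef_pos: [0.3154, 0.1451, 0.2312]
eef_rot: [0.0, 0.467, 0.884, 0.0]
wrist_force: [0.7, 0.8, -0.0]
opening: 0.939
grasp_force: 0.0
```

{"op": "jog_arm", "data": {
  "series": [
    [[-39,-12,0,0,0,0.062,80],[-40,-10,0,0,0,0.062,80],[-40,-7,0,0,0,0.062,80],[-41,-5,0,0,0,0.062,80],[-41,-2,0,0,0,0.062,80],[-41,0,0,0,0,0.062,80],[-41,3,0,0,0,0.062,80],[-41,5,0,0,0,0.062,80],[0,0,0,0,0,0,80],[0,0,0,0,0,0,80]]
  ]
}}

```text
time_s: 2.1
eef_pos: [0.4112, -0.1677, 0.2306]
eef_rot: [-0.001, 0.67, 0.743, 0.0]
wrist_force: [0.5, 1.0, -0.6]
opening: 0.93
grasp_force: 0.0
```

```bash
cat > look.py <<'E'
import sys
from h import *
from bench import ctrl
c=ctrl.camera("wrist");n=sys.argv[1];cv2.imwrite(f"pics/{n}.png",c["frame"]);pickle.dump(c,open(n+".pkl","wb"));print(c["xyz"],c["fx"])
E
python3 look.py w1; python3 plan.py '[[0.4105,-0.1678,0.089,0.1,75,10]]'
```

```text
[ 0.40487962 -0.09680551  0.37396418] 276.92408764292105
2.15 [ 0.4112 -0.1669  0.2307] yaw 0.105 [-0.6 -0.1 -0. ] 0.9354894078590488 0.0
[[[-0.1,-0.1,14.2,-0.0,-0.0,0.0,75],[-0.1,-0.1,14.2,-0.0,-0.0,0.001,75],[-0.1,-0.0,14.2,-0.0,-0.0,0.0,75],[-0.1,-0.1,14.2,-0.0,-0.0,0.001,75],[-0.1,-0.0,14.1,-0.0,-0.0,0.0,75],[-0.1,-0.1,14.2,-0.0,-0.0,0.001,75],[-0.1,-0.0,14.1,-0.0,-0.0,0.0,75],[-0.1,-0.1,14.2,-0.0,-0.0,0.001,75],[-0.1,-0.0,14.1,-0.001,-0.001,0.0,75],[-0.2,-0.1,14.2,-0.0,-0.0,0.001,75]]]
```

View pics/w1.png

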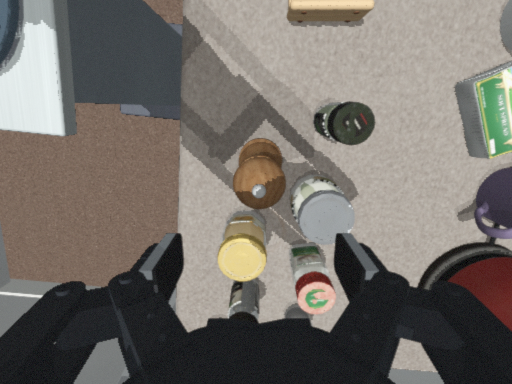

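The wrist view shows the mill knob at (259,190), black jar (352,122), chutney (326,217), red (316,295) and honey (242,262). There's nothing between the fingers' path and the mill. I'll cross-check the positions.

Run:
```python
from h import *
c=pickle.load(open("w1.pkl","rb"))
for n,p,z in(("mill",(259,190),.15),("mill foot est",(262,150),0.0),("blk1",(352,122),.105),("chut",(326,217),.085),("red",(316,295),.097),("honey",(242,262),.09)): print(n,np.round(plane(c,*p,z),4),c["z_map"][p[1],p[0]],c["xyz"][2]-c["z_map"][p[1],p[0]])
```

```text
mill [ 0.4119 -0.1633  0.15  ] 0.23397152 0.13999265832991103
mill foot est [ 0.4148 -0.1513  0.    ] 0.3166261 0.057338077856011194
blk1 [ 0.4937 -0.1008  0.105 ] 0.26106274 0.11290143830866317
chut [ 0.4919 -0.2062  0.085 ] 0.30915025 0.06481393082231979
red [ 0.4935 -0.3     0.097 ] 0.32387698 0.05008720262140731
honey [ 0.4033 -0.2698  0.09  ] 0.32088578 0.053078402114815515
```

{"op": "jog_arm", "data": {
  "series": [
    [[-1,0,25,0,0,0,75],[0,0,30,0,0,0,75],[0,0,30,0,0,0,75],[0,0,30,0,0,0,75],[0,0,20,0,0,0,75],[0,0,11,0,0,0,75],[0,0,0,0,0,0,75],[0,0,0,0,0,0,0],[0,0,0,0,0,0,0],[0,0,0,0,0,0,0]]
  ]
}}

```text
time_s: 3.15
eef_pos: [0.413, -0.169, 0.0871]
eef_rot: [0.001, 0.669, 0.743, 0.0]
wrist_force: [-0.8, 1.0, 6.2]
opening: 0.548
grasp_force: 61.4
```

{"op": "jog_arm", "data": {
  "series": [
    [[0,0,0,0,0,0,0],[0,0,0,0,0,0,0],[0,0,0,0,0,0,0],[0,0,0,0,0,0,0],[0,0,0,0,0,0,0],[0,0,0,0,0,0,0],[0,0,0,0,0,0,0],[0,0,0,0,0,0,0],[0,0,-2,0,0,0,0],[0,0,-3,0,0,0,0]]
  ]
}}

```text
time_s: 4.15
eef_pos: [0.4118, -0.1684, 0.0908]
eef_rot: [0.0, 0.669, 0.743, -0.0]
wrist_force: [-0.9, -0.6, -2.2]
opening: 0.553
grasp_force: 61.5
```

```bash
python3 - <<'E'
from h import *
from bench import ctrl
c=ctrl.camera("scene");cv2.imwrite("pics/s2.png",cv2.resize(c["frame"][150:280,200:360],None,fx=4,fy=4,interpolation=cv2.INTER_CUBIC));pickle.dump(c,open("s2.pkl","wb"))
E
python3 plan.py '[[0.411,-0.166,0.25,0.1,0,4],[0.4321,0.3016,0.25,0.1,0,16]]'
```

```text
4.2 [ 0.412  -0.1686  0.0911] yaw 0.105 [ 0.4  0.2 -1.1] 0.5506619118340031 61.55540943677806
[[[0.6,-0.2,-39.7,0.0,0.0,0.001,0],[0.7,-0.2,-39.7,0.0,0.0,0.001,0],[0.6,-0.1,-39.7,0.0,0.0,0.002,0],[0.7,-0.2,-39.8,0.001,0.001,0.001,0],[28.9,4.2,0.0,-0.0,-0.0,0.0,0],[29.0,4.2,0.0,-0.0,-0.0,0.0,0],[28.9,4.2,0.0,-0.0,-0.0,0.0,0],[29.0,4.2,0.0,-0.0,-0.0,0.0,0],[28.9,4.2,0.0,-0.0,-0.0,0.0,0],[29.0,4.2,0.0,-0.0,-0.0,0.0,0]]]
[[[28.9,4.3,0.0,-0.0,-0.0,0.0,0],[29.0,4.2,0.0,-0.0,-0.0,0.0,0],[28.9,4.3,0.0,-0.0,-0.0,0.0,0],[29.0,4.2,0.0,-0.0,-0.0,0.0,0],[28.9,4.3,0.0,-0.0,-0.0,0.0,0],[29.0,4.2,0.0,-0.0,-0.0,0.0,0],[28.9,4.3,0.0,-0.0,-0.0,0.0,0],[29.0,4.2,0.0,-0.0,-0.0,0.0,0],[28.9,4.3,0.1,-0.0,-0.0,0.0,0],[29.0,4.2,0.0,-0.0,-0.0,0.0,0]]]
```

View pics/s2.png

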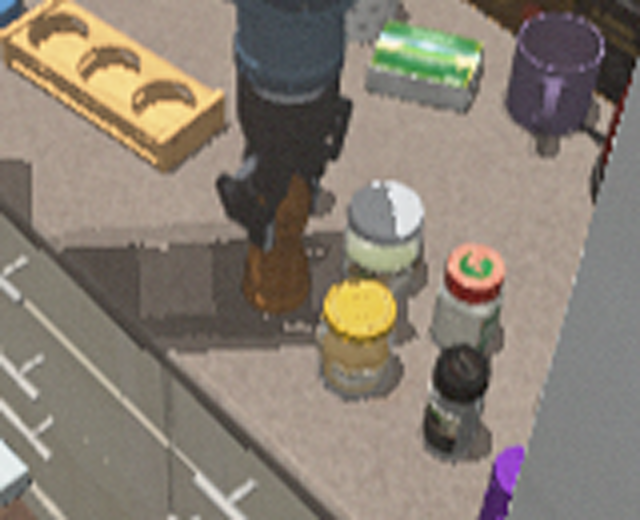

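The mill is held at its neck with an opening of about 47 mm; the foot is near (278,300) and nothing else has moved. Lifting it and carrying it to the wide cup.

{"op": "jog_arm", "data": {
  "series": [
    [[0,0,-20,0,0,0,0],[0,0,-35,0,0,0,0],[0,0,-35,0,0,0,0],[10,2,-20,0,0,0,0],[20,4,0,0,0,0,0],[30,5,0,0,0,0,0],[36,6,0,0,0,0,0],[36,6,0,0,0,0,0],[36,6,0,0,0,0,0],[36,6,0,0,0,0,0]]
  ]
}}

```text
time_s: 5.2
eef_pos: [0.425, 0.0395, 0.2004]
eef_rot: [0.0, 0.669, 0.743, 0.0]
wrist_force: [-0.4, -0.7, -1.9]
opening: 0.549
grasp_force: 62.2
```

{"op": "jog_arm", "data": {
  "series": [
    [[36,6,0,0,0,0,0],[36,6,0,0,0,0,0],[36,6,0,0,0,0,0],[36,6,0,0,0,0,0],[36,6,0,0,0,0,0],[30,5,0,0,0,0,0],[20,3,0,0,0,0,0],[10,1,0,0,0,0,0],[0,0,0,0,0,0,0],[0,0,0,0,0,0,0]]
  ]
}}

```text
time_s: 6.2
eef_pos: [0.4387, 0.2802, 0.2001]
eef_rot: [0.0, 0.669, 0.743, -0.0]
wrist_force: [-0.2, 0.0, -2.3]
opening: 0.554
grasp_force: 62.2
```

```bash
python3 look.py w2; python3 plan.py '[[0.4321,0.3016,0.2,0.1,0,5],[0.4321,0.3016,0.115,0.1,0,5]]'
```

```text
[0.4320968  0.35136803 0.34327849] 276.92408764292105
6.25 [0.4388 0.28   0.2001] yaw 0.104 [-0.4 -0.3 -2.6] 0.552822761356511 62.18257124291085
[[[4.4,-0.9,0.0,-0.0,0.0,0.001,0],[4.5,-0.9,0.0,-0.0,0.0,0.001,0],[4.4,-0.9,0.0,-0.0,0.0,0.001,0],[4.5,-0.9,0.1,-0.0,0.0,0.001,0],[4.4,-0.9,0.0,-0.0,0.001,0.0,0],[-0.0,0.0,17.0,-0.0,-0.0,0.0,0],[-0.0,0.0,17.0,-0.0,-0.0,0.0,0],[-0.0,0.0,17.0,-0.0,-0.0,0.0,0],[-0.0,0.0,17.0,-0.0,-0.0,0.0,0],[-0.0,0.1,17.0,-0.0,-0.0,0.0,0]]]
```

View pics/w2.png

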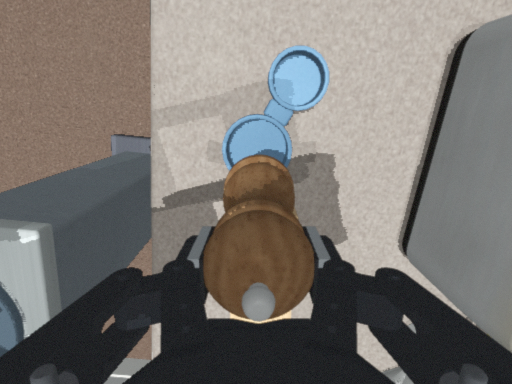

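The mill hangs straight. The narrow cup rim is centred near (299,78), the wide cup spans columns 222–292 with its top edge at row 113, and the mill knob is at (258,301).

Run:
```python
from h import *
from scipy.optimize import least_squares
c=pickle.load(open("w2.pkl","rb"))
hsv=cv2.cvtColor(c["frame"],cv2.COLOR_BGR2HSV);m=cv2.inRange(hsv,(95,80,60),(118,255,255));m[200:]=0;m[:,:215]=0;m[:,340:]=0
cs,_=cv2.findContours(m,cv2.RETR_EXTERNAL,cv2.CHAIN_APPROX_NONE);k=max(cs,key=cv2.contourArea)[:,0]
W=np.array([plane(c,*p,.03)[:2] for p in k])
# outer rim outlines: keep points near each nominal radius, fit centre
for n,c0,r in(("nar",(.4683,.3818),.0325),("wide",(.4321,.3016),.04)):
    x=np.array(c0)
    for _ in range(4):
        d=np.hypot(*(W-x).T);s=W[abs(d-r)<.006];s=s[s[:,1]>x[1]-.005]
        x=least_squares(lambda a:np.hypot(*(s-a).T)-r,x,loss="soft_l1",f_scale=.001).x
    print(n,x,len(s),np.std(np.hypot(*(s-x).T)-r))
    cen=x
# mill foot: rim visible at rear
print("knob",plane(c,258,301,.2001-.0862+.15))
P=cloud(c);print(P[185,262],P[165,262],P[300,258])
```

```text
nar [0.47052755 0.3822961 ] 103 0.0007798436377835443
wide [0.43475034 0.30279724] 103 0.00143447915262122
knob [0.4385274  0.28841959 0.2639    ]
[0.4391235  0.30467546 0.17572747] [0.43866214 0.31177968 0.14808788] [0.43858708 0.28782291 0.26263548]
```

{"op": "jog_arm", "data": {
  "series": [
    [[5,-1,0,0,0,0,0],[5,-1,0,0,0,0,0],[5,-1,0,0,0,0,0],[4,0,10,0,0,0,0],[0,0,16,0,0,0,0],[0,0,20,0,0,0,0],[0,0,16,0,0,0,0],[0,0,10,0,0,0,0],[0,0,5,0,0,0,0],[0,0,0,0,0,0,0]]
  ]
}}

```text
time_s: 7.25
eef_pos: [0.4335, 0.2994, 0.1226]
eef_rot: [-0.0, 0.669, 0.743, -0.001]
wrist_force: [0.6, -0.6, -2.1]
opening: 0.55
grasp_force: 62.2
```

```bash
python3 look.py w3; python3 plan.py '[[0.4335,0.2985,0.096,0.1,0,10]]'
python3 - <<'E'
from h import *
c=pickle.load(open("w3.pkl","rb"));cv2.imwrite("pics/w3c.png",cv2.resize(c["frame"][80:240,170:340],None,fx=3.5,fy=3.5,interpolation=cv2.INTER_CUBIC))
E
```

```text
[0.42701211 0.3705667  0.2658221 ] 276.92408764292105
7.3 [0.434  0.2996 0.1234] yaw 0.105 [ 0.3  0.8 -2.4] 0.5496197905180669 62.1643764901728
[[[-0.1,-0.1,2.7,0.0,-0.0,0.001,0],[-0.1,-0.1,2.7,0.0,-0.0,0.0,0],[-0.1,-0.1,2.7,0.0,-0.0,0.001,0],[-0.1,-0.0,2.8,0.0,-0.0,0.0,0],[-0.1,-0.1,2.7,0.0,-0.0,0.001,0],[-0.1,-0.0,2.8,0.0,-0.0,0.0,0],[-0.1,-0.1,2.7,0.0,-0.0,0.001,0],[-0.1,-0.0,2.8,0.0,-0.0,0.0,0],[-0.1,-0.1,2.7,0.0,-0.0,0.001,0],[-0.2,-0.0,2.8,0.0,-0.0,0.0,0]]]
```

View pics/w3c.png

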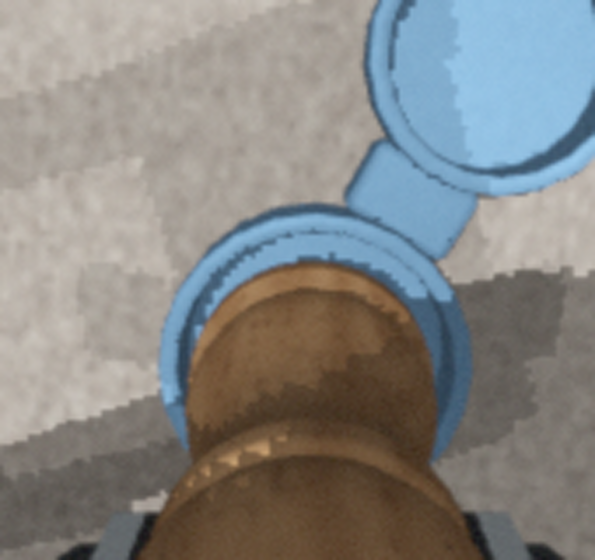

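Side to side the mill is centred: the rim spans 162–470 and the foot 188–440 in the crop. Front to back, the gap at rows 204–262 needs checking.

Run:
```python
from h import *
c=pickle.load(open("w3.pkl","rb"));f=lambda x,y,z:plane(c,170+(x+.5)/3.5-.5,80+(y+.5)/3.5-.5,z)
print("rim outer",f(317,204,.03),"-> c y",f(317,204,.03)[1]-.04,"x",(f(162,370,.03)[0]+f(470,370,.03)[0])/2)
for h in(.037,.042,.047):print("foot",h,f(325,262,h)[1]-.029,(f(188,375,h)[0]+f(440,375,h)[0])/2)
```

```text
rim outer [0.43077389 0.34570492 0.03      ] -> c y 0.3057049249903494 x 0.4349536350290224
foot 0.037 0.3040929962545755 0.43436950038851674
foot 0.042 0.30491183551584766 0.4342087337086704
foot 0.047 0.3057306747771198 0.4340479670288242
```

{"op": "jog_arm", "data": {
  "series": [
    [[1,0,4,0,0,0,0],[0,0,4,0,0,0,0],[0,0,4,0,0,0,0],[0,0,4,0,0,0,0],[0,0,4,0,0,0,0],[0,0,3,0,0,0,0],[0,0,2,0,0,0,0],[0,0,1,0,0,0,0],[0,0,1,0,0,0,0],[0,0,0,0,0,0,0]]
  ]
}}

```text
time_s: 8.3
eef_pos: [0.4338, 0.3005, 0.0963]
eef_rot: [-0.0, 0.669, 0.743, -0.0]
wrist_force: [-0.0, -0.7, -1.8]
opening: 0.548
grasp_force: 62.2
```

{"op": "jog_arm", "data": {
  "series": [
    [[0,0,0.5,0,0,0,0],[0,0,0.5,0,0,0,0],[0,0,0.5,0,0,0,0],[0,0,0.5,0,0,0,0],[0,0,0.5,0,0,0,0],[0,0,0,0,0,0,0],[0,0,0,0,0,0,0],[0,0,0,0,0,0,0],[0,0,0,0,0,0,0],[0,0,0,0,0,0,0]]
  ]
}}

```text
time_s: 9.3
eef_pos: [0.434, 0.3007, 0.0952]
eef_rot: [0.0, 0.669, 0.743, 0.0]
wrist_force: [-3.8, -2.3, 10.8]
opening: 0.549
grasp_force: 63.3
```

Contact at 11 N, so the mill is on the floor of the cup. Opening and retreating upward.

{"op": "jog_arm", "data": {
  "series": [
    [[0,0,-0.5,0,0,0,75],[0,0,0,0,0,0,75],[0,0,0,0,0,0,75],[0,0,0,0,0,0,75],[0,0,0,0,0,0,75],[0,0,-15,0,0,0,75],[0,0,-30,0,0,0,75],[0,0,-40,0,0,0,75],[0,0,-40,0,0,0,75],[0,0,-20,0,0,0,75]]
  ]
}}

```text
time_s: 10.3
eef_pos: [0.4352, 0.3011, 0.2433]
eef_rot: [0.001, 0.669, 0.743, 0.002]
wrist_force: [0.8, -0.1, -0.2]
opening: 0.875
grasp_force: 0.0
```

```bash
python3 - <<'E'
from h import *
from bench import ctrl
c=ctrl.camera("top");pickle.dump(c,open("t3.pkl","wb"))
P=cloud(c);t0=pickle.load(open("c0.pkl","rb"))["top"]
# mill knob: bright pixel near expected
cv2.imwrite("pics/t3.png",cv2.resize(c["frame"][150:220,85:165],None,fx=6,fy=6,interpolation=cv2.INTER_CUBIC))
E
python3 plan.py '[[0.48,-0.36,0.24,0.0,75,16],[0.48,-0.36,0.24,0.0,75,4]]'
```

```text
10.35 [0.4363 0.3016 0.2457] yaw 0.105 [0.6 1.6 2. ] 0.8766341000544067 0.0
[[[-41.4,-1.6,0.2,0.001,-0.0,0.007,75],[-41.4,-1.3,0.2,0.001,-0.0,0.007,75],[-41.4,-1.1,0.2,0.0,-0.0,0.007,75],[-41.4,-0.8,0.3,0.001,-0.0,0.006,75],[-41.4,-0.5,0.2,0.0,-0.0,0.007,75],[-41.5,-0.2,0.3,0.0,-0.0,0.006,75],[-41.4,0.0,0.2,0.001,-0.0,0.007,75],[-41.5,0.3,0.3,0.0,-0.0,0.006,75],[-41.4,0.6,0.2,0.001,-0.0,0.007,75],[-41.4,0.9,0.3,0.0,-0.0,0.006,75]]]
[[[-41.4,1.1,0.2,0.001,-0.0,0.007,75],[-41.4,1.4,0.3,0.0,-0.001,0.006,75],[-41.5,1.6,0.3,0.001,-0.0,0.007,75],[-41.4,1.9,0.3,0.0,-0.001,0.006,75],[-41.4,2.2,0.3,0.001,-0.0,0.007,75],[-41.4,2.5,0.3,0.0,-0.001,0.006,75],[-0.0,0.0,0.0,0.0,0.0,0.0,75],[-0.0,0.0,0.0,0.0,0.0,0.0,75],[-0.0,0.0,0.0,0.0,0.0,0.0,75],[-0.0,0.0,0.0,0.0,0.0,0.0,75]]]
```

View pics/t3.png

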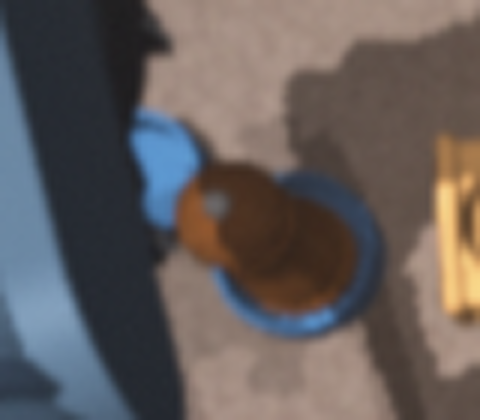

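The mill stands upright in the wide cup. Before the salt, I'll check the clearance to the fridge side.

Run:
```python
from h import *
d=pickle.load(open("c0.pkl","rb"))
print("knob",plane(pickle.load(open("t3.pkl","rb")),85+215.5/6-.5,150+203.5/6-.5,.158))
for n in("top","scene"):
    P=cloud(d[n]).reshape(-1,3)
    for x0 in np.arange(.2,.7,.1):
        k=(P[:,0]>x0)&(P[:,0]<x0+.1)&(P[:,1]<-.42)&(P[:,1]>-.8)
        for z0 in(.03,.15,.3,.5,.8):
            s=P[k&(P[:,2]>z0)&(P[:,2]<z0+.2)]
            if len(s)>5: print(n,round(x0,1),z0,len(s),"ymax",np.round(np.percentile(s[:,1],98),3))
```

```text
knob [0.43140982 0.30165074 0.158     ]
top 0.2 0.03 1260 ymax -0.518
top 0.2 0.15 1626 ymax -0.518
top 0.2 0.3 1854 ymax -0.518
top 0.3 0.03 1482 ymax -0.431
top 0.3 0.15 1611 ymax -0.518
top 0.3 0.3 2422 ymax -0.518
top 0.4 0.03 1124 ymax -0.518
top 0.4 0.15 1537 ymax -0.518
top 0.4 0.3 2398 ymax -0.518
top 0.4 0.5 121 ymax -0.518
top 0.5 0.03 1060 ymax -0.518
top 0.5 0.15 1461 ymax -0.518
top 0.5 0.3 2404 ymax -0.436
top 0.5 0.5 1515 ymax -0.421
top 0.6 0.03 1017 ymax -0.518
top 0.6 0.15 1235 ymax -0.518
top 0.6 0.3 1236 ymax -0.518
top 0.6 0.5 299 ymax -0.429
scene 0.2 0.03 2744 ymax -0.524
scene 0.2 0.15 5013 ymax -0.525
scene 0.2 0.3 11177 ymax -0.527
scene 0.2 0.5 21494 ymax -0.526
scene 0.2 0.8 3844 ymax -0.524
scene 0.3 0.03 144 ymax -0.432
scene 0.3 0.8 2317 ymax -0.522
scene 0.4 0.8 373 ymax -0.522
```

```bash
python3 plan.py '[[0.495,-0.4035,0.19,-0.42,75,18]]'
```

```text
10.35 [0.4363 0.3016 0.2457] yaw 0.105 [0.6 1.6 2. ] 0.8766341000544067 0.0
[[[-39.3,-0.9,3.0,0.0,-0.0,0.029,75],[-39.3,0.2,3.0,0.0,-0.0,0.029,75],[-39.3,1.4,3.0,0.0,-0.0,0.029,75],[-39.2,2.5,3.0,0.001,-0.0,0.029,75],[-39.1,3.7,3.0,0.0,-0.0,0.029,75],[-39.0,4.8,3.0,0.0,-0.0,0.029,75],[-38.9,5.9,3.0,0.001,-0.0,0.029,75],[-38.7,7.1,3.0,0.0,-0.0,0.029,75],[-38.5,8.2,3.0,0.001,-0.001,0.029,75],[-38.2,9.3,3.0,0.0,-0.0,0.029,75]]]
[[[-37.9,10.4,3.0,0.001,-0.001,0.029,75],[-37.6,11.5,3.0,0.0,-0.0,0.029,75],[-37.3,12.6,3.0,0.001,-0.001,0.03,75],[-36.9,13.7,3.1,0.0,-0.0,0.029,75],[-36.4,14.7,3.0,0.001,-0.001,0.03,75],[-36.0,15.8,3.1,0.0,-0.0,0.029,75],[-35.5,16.9,3.1,0.001,-0.001,0.03,75],[-35.0,17.9,3.1,0.0,-0.0,0.029,75]]]
```

{"op": "jog_arm", "data": {
  "series": [
    [[-39,-1,3,0,0,0.029,75],[-39,0,3,0,0,0.029,75],[-39,1,3,0,0,0.029,75],[-39,2,3,0,0,0.029,75],[-39,4,3,0,0,0.029,75],[-39,5,3,0,0,0.029,75],[-39,6,3,0,0,0.029,75],[-39,7,3,0,0,0.029,75],[-39,8,3,0,0,0.029,75],[-38,9,3,0,0,0.029,75]]
  ]
}}

```text
time_s: 11.35
eef_pos: [0.4644, -0.0924, 0.2086]
eef_rot: [-0.0, 0.77, 0.638, -0.0]
wrist_force: [1.3, 0.6, 0.8]
opening: 0.877
grasp_force: 0.0
```

{"op": "jog_arm", "data": {
  "series": [
    [[-38,10,3,0,0,0.029,75],[-38,12,3,0,0,0.029,75],[-37,13,3,0,0,0.03,75],[-37,14,3,0,0,0.029,75],[-36,15,3,0,0,0.03,75],[-36,16,3,0,0,0.029,75],[-35,17,3,0,0,0.03,75],[-35,18,4,0,0,0.029,75],[0,0,0,0,0,0,75],[0,0,0,0,0,0,75]]
  ]
}}

```text
time_s: 12.35
eef_pos: [0.4916, -0.4044, 0.1827]
eef_rot: [-0.001, 0.839, 0.544, -0.0]
wrist_force: [0.8, 0.4, -0.3]
opening: 0.877
grasp_force: 0.0
```

```bash
python3 look.py w4; python3 plan.py '[[0.495,-0.4035,0.19,-0.42,60,2],[0.495,-0.4035,0.031,-0.42,60,8]]'
```

```text
[ 0.52201336 -0.33944914  0.32606871] 276.92408764292105
12.4 [ 0.4919 -0.4035  0.1832] yaw -0.42 [ 0.3  0.2 -0.1] 0.8778460582986292 0.0
[[[0.6,1.4,-3.4,-0.001,-0.001,-0.0,60],[0.6,1.4,-3.4,-0.001,-0.0,-0.0,60],[-0.0,-0.0,19.9,0.0,-0.0,-0.0,60],[-0.0,-0.0,19.9,0.0,-0.0,-0.0,60],[-0.0,-0.0,19.9,0.0,-0.0,-0.0,60],[-0.0,-0.0,19.9,0.0,-0.0,-0.0,60],[-0.0,-0.0,19.8,0.0,-0.0,-0.0,60],[-0.0,-0.0,19.9,0.0,-0.0,-0.0,60],[-0.0,-0.0,19.8,0.0,-0.0,-0.0,60],[-0.0,-0.0,19.9,0.0,-0.0,-0.0,60]]]
```

View pics/w4.png

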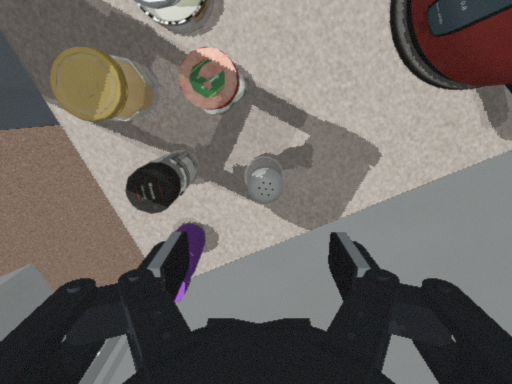

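The salt shaker with its holed grey cap is at (265,184), upright and alone between the finger lines. Black jar B is at (155,185), and the purple look-alike at (188,250).

Run:
```python
from h import *
c=pickle.load(open("w4.pkl","rb"));P=cloud(c)
t=pickle.load(open("c0.pkl","rb"))["top"]
print(plane(c,265,184,.088),P[184,265],P[165,265],P[158,264])
print("two",two(c,(265,184),t,((642.5)/5-.5+255,108.5/5-.5+150)))
print("red",plane(c,209,79,.097),"blk2",plane(c,153,188,.105))
```

```text
[ 0.50008585 -0.40157517  0.088     ] [ 0.50020706 -0.40123177  0.08931593] [ 0.50537811 -0.39088496  0.06192044] [ 0.50592748 -0.38825586  0.03809607]
two (array([ 0.4987511 , -0.40638659,  0.07528107]), np.float64(0.002899429446041254))
red [ 0.49529226 -0.3045336   0.097     ] blk2 [ 0.41516865 -0.36225324  0.105     ]
```

{"op": "jog_arm", "data": {
  "series": [
    [[2,4.5,10,0,0,0,65],[0,0,20,0,0,0,65],[0,0,30,0,0,0,65],[0,0,30,0,0,0,65],[0,0,30,0,0,0,65],[0,0,20,0,0,0,65],[0,0,14,0,0,0,65],[0,0,0,0,0,0,65],[0,0,0,0,0,0,0],[0,0,0,0,0,0,0]]
  ]
}}

```text
time_s: 13.4
eef_pos: [0.498, -0.4049, 0.0322]
eef_rot: [0.001, 0.839, 0.544, -0.0]
wrist_force: [-6.4, 3.4, 7.6]
opening: 0.443
grasp_force: 60.4
```

{"op": "jog_arm", "data": {
  "series": [
    [[0,0,0,0,0,0,0],[0,0,0,0,0,0,0],[0,0,0,0,0,0,0],[0,0,0,0,0,0,0],[0,0,0,0,0,0,0],[0,0,0,0,0,0,0],[0,0,0,0,0,0,0],[0,0,0,0,0,0,0],[0,0,0,0,0,0,0],[0,0,0,0,0,0,0]]
  ]
}}

```text
time_s: 14.4
eef_pos: [0.4982, -0.4052, 0.0323]
eef_rot: [0.002, 0.839, 0.544, 0.0]
wrist_force: [-1.0, 1.3, 7.3]
opening: 0.44
grasp_force: 60.5
```

```bash
python3 plan.py '[[0.497,-0.4035,0.15,-0.42,0,4],[0.469,0.382,0.19,-0.42,0,20]]'
```

```text
14.4 [ 0.4982 -0.4052  0.0323] yaw -0.42 [-1.   1.3  7.3] 0.4395947029459476 60.486755210731644
[[[0.2,-0.4,-29.4,0.001,0.0,-0.0,0],[0.2,-0.4,-29.4,0.001,0.0,-0.0,0],[0.3,-0.4,-29.4,0.0,0.001,-0.0,0],[0.3,-0.4,-29.5,0.001,0.0,-0.0,0],[35.3,-17.3,-2.0,-0.0,0.0,-0.0,0],[35.3,-17.3,-2.0,-0.0,0.0,-0.0,0],[35.3,-17.3,-2.0,-0.0,0.0,-0.0,0],[35.3,-17.3,-2.0,-0.0,0.0,-0.0,0],[35.3,-17.3,-2.0,-0.0,0.0,-0.0,0],[35.3,-17.3,-2.0,-0.0,0.0,-0.0,0]]]
[[[35.3,-17.3,-2.0,-0.0,0.0,-0.0,0],[35.3,-17.3,-2.0,-0.0,0.0,-0.0,0],[35.3,-17.3,-2.0,-0.0,0.0,-0.0,0],[35.3,-17.3,-2.0,-0.0,0.0,-0.0,0],[35.3,-17.3,-2.0,-0.0,0.0,-0.0,0],[35.3,-17.3,-2.0,-0.0,0.0,-0.0,0],[35.3,-17.3,-2.0,-0.0,0.0,-0.0,0],[35.3,-17.3,-2.0,-0.0,0.0,-0.0,0],[35.3,-17.3,-2.0,-0.0,0.0,-0.0,0],[35.3,-17.3,-2.0,-0.0,0.0,-0.0,0]]]
[[[35.2,-17.3,-2.0,-0.0,0.0,-0.0,0],[35.3,-17.3,-2.0,-0.0,0.0,-0.0,0],[35.2,-17.2,-2.1,-0.0,0.0,-0.0,0],[35.3,-17.3,-2.0,-0.0,0.0,-0.0,0]]]
```

{"op": "jog_arm", "data": {
  "series": [
    [[0,0,-15,0,0,0,0],[0,0,-30,0,0,0,0],[0,0,-40,0,0,0,0],[0,0,-40,0,0,0,0],[10,-5,-35,0,0,0,0],[20,-10,-18,0,0,0,0],[35,-17,0,0,0,0,0],[35,-17,0,0,0,0,0],[36,-18,0,0,0,0,0],[36,-18,0,0,0,0,0]]
  ]
}}

```text
time_s: 15.4
eef_pos: [0.4896, -0.2111, 0.2094]
eef_rot: [0.001, 0.839, 0.544, 0.0]
wrist_force: [0.2, 0.3, -0.9]
opening: 0.44
grasp_force: 59.9
```

{"op": "jog_arm", "data": {
  "series": [
    [[36,-18,0,0,0,0,0],[36,-18,0,0,0,0,0],[36,-18,0,0,0,0,0],[36,-18,0,0,0,0,0],[36,-18,0,0,0,0,0],[36,-18,0,0,0,0,0],[36,-17,0,0,0,0,0],[36,-17,0,0,0,0,0],[36,-17,0,0,0,0,0],[36,-17,0,0,0,0,0]]
  ]
}}

```text
time_s: 16.4
eef_pos: [0.4758, 0.1897, 0.2096]
eef_rot: [0.0, 0.839, 0.544, 0.001]
wrist_force: [1.6, -0.5, -1.7]
opening: 0.443
grasp_force: 59.9
```

```bash
python3 plan.py '[[0.469,0.382,0.21,-0.42,0,10]]'
```

```text
16.4 [0.4758 0.1897 0.2096] yaw -0.42 [ 1.6 -0.5 -1.7] 0.4427475675364319 59.86274011898786
[[[17.3,-8.5,-0.0,0.0,-0.0,0.0,0],[17.3,-8.5,-0.0,0.0,-0.0,0.0,0],[17.3,-8.4,-0.0,0.0,-0.0,0.0,0],[17.3,-8.5,-0.1,0.0,-0.0,0.0,0],[17.3,-8.4,-0.0,0.0,-0.0,0.0,0],[17.3,-8.5,-0.1,0.0,-0.0,0.0,0],[17.3,-8.4,-0.0,0.0,-0.0,0.0,0],[17.2,-8.5,-0.1,0.001,-0.0,0.0,0],[17.3,-8.4,-0.0,0.0,-0.001,0.0,0],[17.2,-8.5,-0.1,0.001,-0.0,0.0,0]]]
```

{"op": "jog_arm", "data": {
  "series": [
    [[30,-15,0,0,0,0,0],[30,-15,0,0,0,0,0],[30,-15,0,0,0,0,0],[25,-12,0,0,0,0,0],[20,-10,0,0,0,0,0],[15,-8,0,0,0,0,0],[12,-5,0,0,0,0,0],[10,-4,20,0,0,0,0],[0,0,30,0,0,0,0],[0,0,30,0,0,0,0]]
  ]
}}

```text
time_s: 17.4
eef_pos: [0.47, 0.3796, 0.1283]
eef_rot: [0.0, 0.839, 0.544, 0.001]
wrist_force: [-0.3, -0.3, -1.6]
opening: 0.439
grasp_force: 59.9
```

{"op": "jog_arm", "data": {
  "series": [
    [[0,0,25,0,0,0,0],[0,0,15,0,0,0,0],[0,0,10,0,0,0,0],[0,0,0,0,0,0,0],[0,0,0,0,0,0,0],[0,0,0,0,0,0,0],[0,0,0,0,0,0,0],[0,0,0,0,0,0,0],[0,0,0,0,0,0,0],[0,0,0,0,0,0,0]]
  ]
}}

```text
time_s: 18.4
eef_pos: [0.4694, 0.3794, 0.0785]
eef_rot: [0.0, 0.839, 0.544, 0.0]
wrist_force: [0.3, 0.1, -1.0]
opening: 0.437
grasp_force: 59.8
```

```bash
python3 look.py w5; python3 plan.py '[[0.469,0.381,0.042,-0.42,0,10]]';python3 - <<'E'
from h import *
c=pickle.load(open("w5.pkl","rb"));cv2.imwrite("pics/w5c.png",cv2.resize(c["frame"][60:300,150:370],None,fx=2.5,fy=2.5,interpolation=cv2.INTER_CUBIC))
E
```

```text
[0.49944041 0.4445624  0.22173074] 276.92408764292105
18.45 [0.4693 0.3793 0.0784] yaw -0.42 [-0.3 -0.4 -0.8] 0.4413499925443631 59.84673268860206
[[[0.1,-0.1,3.6,0.0,-0.0,0.0,0],[0.1,-0.1,3.6,0.0,-0.0,0.0,0],[0.2,-0.1,3.6,0.0,-0.0,0.0,0],[0.1,-0.1,3.7,0.0,-0.0,0.0,0],[0.2,-0.1,3.6,0.0,-0.0,0.0,0],[0.1,-0.1,3.7,0.0,-0.0,0.0,0],[0.2,-0.1,3.6,0.0,-0.0,0.0,0],[0.1,-0.1,3.7,0.0,-0.0,0.0,0],[0.2,-0.1,3.6,0.0,-0.0,0.0,0],[0.1,-0.1,3.7,0.0,-0.0,0.0,0]]]
```

View pics/w5c.png

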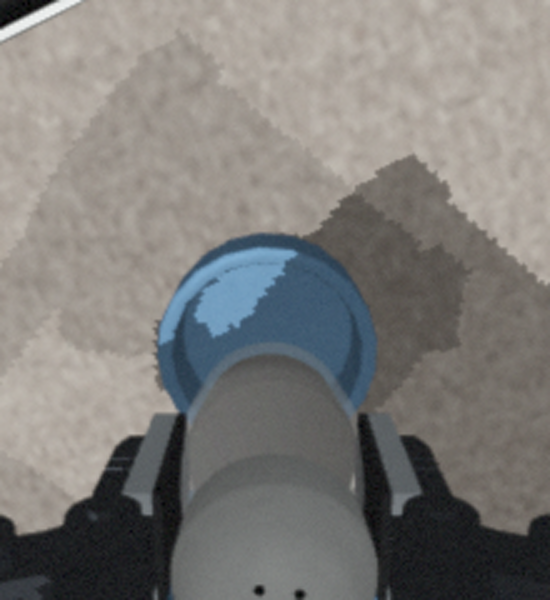

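The salt's foot spans columns 187–360 with its top edge at row 343. The rim spans 158–378 with its top at row 233.

Run:
```python
from h import *
from plan import Rt
c=pickle.load(open("w5.pkl","rb"));f=lambda x,y,z:plane(c,150+(x+.5)/2.5-.5,60+(y+.5)/2.5-.5,z)
ax=Rt(-.42).as_matrix()[:2,:2] # cols tool x,y
g=lambda p:ax.T@p[:2]*1000
rl,rr,rt=g(f(158,345,.03)),g(f(378,345,.03)),g(f(270,233,.03))
print("rim c",rt[0]-32.5,(rl[1]+rr[1])/2,"w",rr[1]-rl[1])
for h in(.046,.05):
    a,b,t=g(f(187,410,h)),g(f(360,410,h)),g(f(273,343,h));print("foot c",t[0]-22,(a[1]+b[1])/2,"w",b[1]-a[1])
```

```text
rim c 546.4064597386242 273.71030026551443 w 64.1443362656822
foot c 529.9659306869447 275.2876079710828 w 47.5608097958642
foot c 531.2772807127802 275.27556551113673 w 46.4782260452273
```

The foot reads about 10 mm off centre along tool x. I'll check for tilt with the depth profile along the shaker's middle column, here and before the grasp.

Run:
```python
from h import *
from plan import Rt
M=Rt(-.42).as_matrix()[:2,:2]
for n,u,vs in(("w4",265,range(146,206,4)),("w5",259,range(186,384,12))):
    c=pickle.load(open(n+".pkl","rb"));P=cloud(c)
    print(n)
    for v in vs:
        p=P[v,u];print(v,np.round(M.T@p[:2]*1000,1),round(p[2]*1000,1))
    print("cam",M.T@np.array(c["xyz"])[:2]*1000)
```

```text
w4
146 [-140.7  622.1] 0.3
150 [-145.4  622.1] 0.7
154 [-150.1  622.1] 0.8
158 [-148.3  621.3] 37.7
162 [-149.8  621. ] 52.0
166 [-150.4  620.7] 68.6
170 [-151.4  620.4] 81.8
174 [-154.2  620.4] 85.6
178 [-97.1 615.1] 326.1
182 [-160.5  620.3] 89.5
186 [-163.9  620.3] 90.5
190 [-167.6  620.3] 90.5
194 [-171.5  620.4] 89.8
198 [-175.4  620.4] 89.4
202 [-181.   620.6] 84.2
cam [-97.09085455 615.05855802]
w5
186 [548.9 275.3] 8.8
198 [554.2 275.2] 55.0
210 [556.3 275.1] 81.9
222 [554.5 275.1] 94.0
234 [553.5 275.1] 105.4
246 [553.3 275. ] 116.5
258 [552.9 275. ] 125.6
270 [550.8 275. ] 130.5
282 [548.1 275. ] 134.2
294 [543.6 275. ] 135.0
306 [539. 275.] 135.8
318 [532.6 275. ] 134.6
330 [548.7 275. ] 157.6
342 [548.3 275. ] 161.4
354 [548.7 274.9] 165.5
366 [548.5 274.9] 168.8
378 [548.9 274.9] 172.3
cam [609.57705696 274.75855038]
```

Run:
```python
from h import *
from plan import Rt
from scipy.optimize import least_squares
M=Rt(-.42).as_matrix()[:2,:2]
c=pickle.load(open("w5.pkl","rb"));P=cloud(c)
hsv=cv2.cvtColor(c["frame"],cv2.COLOR_BGR2HSV);m=cv2.inRange(hsv,(95,80,30),(120,255,255));m[240:]=0
k=(m>0)&(abs(P[:,:,2]-.03)<.0025);Q=P[k][:,:2]@M*1000
x=least_squares(lambda a:np.hypot(*(Q-a).T)-30,[542,274],loss="soft_l1").x;d=np.hypot(*(Q-x).T)
print("rim",x,len(Q),d.min(),d.max(),d.std())
kf=(m>0)&(abs(P[:,:,2]-.008)<.002);F=P[kf][:,:2]@M*1000;print("floor max x",np.percentile(F[:,0],99),np.percentile(F[:,1],[1,99]),"->",np.percentile(F[:,0],99)-27.5)
# body circle at z .06-.08, .09-.12
B=P.reshape(-1,3);T=B[:,:2]@M*1000
for z0,z1 in((.046,.055),(.055,.07),(.07,.085),(.085,.1),(.1,.115)):
    k=(B[:,2]>z0)&(B[:,2]<z1)&(abs(T[:,1]-275)<24)&(T[:,0]>525)&(T[:,0]<575);S=T[k]
    k2=abs(S[:,1]-275)<3
    f=least_squares(lambda a:np.hypot(*(S-a[:2]).T)-a[2],[535,275,20],loss="soft_l1").x if len(S)>5 else 0
    print(z0,len(S),np.percentile(S[:,1],[2,98]) if len(S) else "",np.median(S[k2,0]) if k2.any() else "",f)
```

```text
rim [543.26062739 273.46027211] 1167 26.898965542892658 32.247336803598635 1.4235708932399367
floor max x 565.2116458224543 [247.37930554 299.45414907] -> 537.7116458224543
0.046 62 [260.99127737 288.84968171] 553.8262836423044 [534.82428566 274.44896     19.13283022]
0.055 214 [259.26287816 289.64795641] 555.3431744203742 [535.16619314 274.58782495  20.2630901 ]
0.07 681 [256.18411219 293.69256282] 556.4471155004542 [534.98884637 274.7802219   21.4876971 ]
0.085 1554 [252.24425087 297.85805809] 554.8140951765052 [534.26413954 274.93343188  20.74028368]
0.1 1788 [252.01327402 297.99709864] 553.227218041368 [532.9702703  275.20022829  20.36690226]
```

The circle fits give the rim centre at tool (543.3, 273.5) and the shaker axis at (535, 274.6), upright. I'll shift +8 and −1 mm, then lower gently.

{"op": "jog_arm", "data": {
  "series": [
    [[4,-0.5,0,0,0,0,0],[4,-0.5,0,0,0,0,0],[0,0,4,0,0,0,0],[0,0,5,0,0,0,0],[0,0,5,0,0,0,0],[0,0,4,0,0,0,0],[0,0,4,0,0,0,0],[0,0,4,0,0,0,0],[0,0,3,0,0,0,0],[0,0,2,0,0,0,0]]
  ]
}}

```text
time_s: 19.45
eef_pos: [0.4716, 0.3869, 0.0469]
eef_rot: [-0.0, 0.839, 0.544, -0.0]
wrist_force: [0.0, -0.9, -1.3]
opening: 0.442
grasp_force: 59.9
```

{"op": "jog_arm", "data": {
  "series": [
    [[0,0,2,0,0,0,0],[0,0,1,0,0,0,0],[0,0,0.5,0,0,0,0],[0,0,0.5,0,0,0,0],[0,0,0.5,0,0,0,0],[0,0,0.5,0,0,0,0],[0,0,0.5,0,0,0,0],[0,0,0,0,0,0,0],[0,0,0,0,0,0,0],[0,0,0,0,0,0,0]]
  ]
}}

```text
time_s: 20.45
eef_pos: [0.4717, 0.387, 0.0418]
eef_rot: [-0.0, 0.839, 0.544, 0.0]
wrist_force: [0.1, -0.0, -0.8]
opening: 0.438
grasp_force: 59.9
```

{"op": "jog_arm", "data": {
  "series": [
    [[0,0,0.5,0,0,0,0],[0,0,0.5,0,0,0,0],[0,0,0.5,0,0,0,0],[0,0,0.5,0,0,0,0],[0,0,0.4,0,0,0,0],[0,0,0,0,0,0,0],[0,0,0,0,0,0,0],[0,0,0,0,0,0,0],[0,0,0,0,0,0,0],[0,0,0,0,0,0,0]]
  ]
}}

```text
time_s: 21.45
eef_pos: [0.4719, 0.3873, 0.0404]
eef_rot: [-0.0, 0.839, 0.544, 0.0]
wrist_force: [-2.6, -0.8, 6.9]
opening: 0.445
grasp_force: 61.1
```

Contact at 7 N. Releasing and rising.

{"op": "jog_arm", "data": {
  "series": [
    [[0,0,-0.4,0,0,0,65],[0,0,0,0,0,0,65],[0,0,0,0,0,0,65],[0,0,0,0,0,0,65],[0,0,-10,0,0,0,65],[0,0,-25,0,0,0,65],[0,0,-35,0,0,0,65],[0,0,-45,0,0,0,65],[0,0,-45,0,0,0,65],[0,0,-10,0,0,0,65]]
  ]
}}

```text
time_s: 22.45
eef_pos: [0.4746, 0.3887, 0.2174]
eef_rot: [0.0, 0.839, 0.544, 0.006]
wrist_force: [0.5, 0.0, 0.9]
opening: 0.761
grasp_force: 0.0
```

```bash
python3 look.py w6;  python3 - <<'E'
from h import *
c=pickle.load(open("w6.pkl","rb"));P=cloud(c)
M=P.reshape(-1,3)
k=(abs(M[:,0]-.47)<.03)&(abs(M[:,1]-.385)<.03)&(M[:,2]>.088)&(M[:,2]<.11);print("cap",k.sum(),np.median(M[k],0),np.percentile(M[k,2],98))
E
python3 plan.py '[[0.493,-0.304,0.205,0.1,65,19],[0.493,-0.304,0.18,0.1,65,1]]'
```

```text
[0.50325316 0.45316688 0.36129564] 276.92408764292105
cap 765 [0.47379607 0.38816131 0.09525783] 0.09844588977650298
22.5 [0.4743 0.3885 0.2165] yaw -0.42 [0.9 1.  1.3] 0.7604667468980651 0.0
[[[-32.9,15.8,0.4,0.0,-0.0,-0.027,65],[-33.3,14.9,0.4,0.0,-0.0,-0.027,65],[-33.7,14.0,0.4,0.0,-0.0,-0.027,65],[-34.0,13.0,0.4,0.001,-0.0,-0.027,65],[-34.4,12.1,0.4,0.0,-0.0,-0.027,65],[-34.7,11.2,0.4,0.001,-0.0,-0.027,65],[-35.0,10.2,0.4,0.001,-0.0,-0.028,65],[-35.3,9.3,0.4,0.0,-0.0,-0.027,65],[-35.5,8.3,0.4,0.001,-0.001,-0.028,65],[-35.7,7.3,0.5,0.0,-0.0,-0.027,65]]]
[[[-35.9,6.3,0.5,0.001,-0.001,-0.028,65],[-36.1,5.3,0.5,0.0,-0.0,-0.027,65],[-36.2,4.4,0.5,0.001,-0.001,-0.028,65],[-36.3,3.3,0.5,0.0,-0.0,-0.027,65],[-36.4,2.4,0.5,0.001,-0.001,-0.028,65],[-36.4,1.3,0.5,0.0,-0.0,-0.027,65],[-36.5,0.4,0.6,0.001,-0.001,-0.028,65],[-36.4,-0.7,0.6,0.0,-0.0,-0.027,65],[-36.4,-1.6,0.5,0.001,-0.001,-0.028,65],[-0.0,0.0,25.0,-0.0,0.0,0.0,65]]]
```

Salt cap top reads 0.098 m, so it is right down. Next is the red jar.

{"op": "jog_arm", "data": {
  "series": [
    [[-33,16,0,0,0,-0.027,65],[-33,15,0,0,0,-0.027,65],[-34,14,0,0,0,-0.027,65],[-34,13,0,0,0,-0.027,65],[-34,12,0,0,0,-0.027,65],[-35,11,1,0,0,-0.027,65],[-35,10,1,0,0,-0.028,65],[-35,9,1,0,0,-0.027,65],[-35,8,1,0,0,-0.028,65],[-36,7,1,0,0,-0.027,65]]
  ]
}}

```text
time_s: 23.5
eef_pos: [0.4795, 0.0219, 0.2035]
eef_rot: [-0.001, 0.757, 0.653, -0.001]
wrist_force: [0.3, -0.2, -0.1]
opening: 0.764
grasp_force: 0.0
```

{"op": "jog_arm", "data": {
  "series": [
    [[-36,6,1,0,0,-0.028,65],[-36,5,1,0,0,-0.027,65],[-36,4,1,0,0,-0.028,65],[-36,3,1,0,0,-0.027,65],[-36,2,1,0,0,-0.028,65],[-36,1,1,0,0,-0.027,65],[-37,0,1,0,0,-0.028,65],[-37,-1,1,0,0,-0.027,65],[-37,-2,10,0,0,-0.028,65],[0,0,15,0,0,0,65]]
  ]
}}

```text
time_s: 24.5
eef_pos: [0.4859, -0.3095, 0.1712]
eef_rot: [0.001, 0.672, 0.74, -0.001]
wrist_force: [-0.6, -0.2, -0.2]
opening: 0.76
grasp_force: 0.0
```

```bash
python3 look.py w7;  python3 - <<'E'
from h import *
c=pickle.load(open("w7.pkl","rb"));M=cloud(c).reshape(-1,3)
for n,x,y,z in(("red",.493,-.304,.097),("blk2",.409,-.3625,.105)):
    k=(abs(M[:,0]-x)<.03)&(abs(M[:,1]-y)<.03)&(abs(M[:,2]-z)<.007);print(n,k.sum(),np.mean(M[k],0) if k.any() else 0, (M[k].min(0)+M[k].max(0))/2 if k.any() else 0)
E
python3 plan.py '[[0.493,-0.3035,0.052,0.1,65,8]]'
```

```text
[ 0.47978765 -0.23808611  0.31424965] 276.92408764292105
red 2325 [ 0.49431125 -0.30228771  0.09770064] [ 0.49446508 -0.30342139  0.09499086]
blk2 857 [ 0.40526043 -0.35459148  0.10532904] [ 0.40777452 -0.35911718  0.10320402]
24.55 [ 0.4843 -0.3058  0.1674] yaw 0.097 [-1.2  1.4 -2.3] 0.763864751218598 0.0
[[[0.1,1.2,14.4,-0.0,-0.0,-0.0,65],[0.1,1.1,14.4,-0.001,-0.001,-0.0,65],[0.1,1.1,14.4,-0.0,-0.0,-0.001,65],[0.1,1.2,14.4,-0.001,-0.001,-0.0,65],[0.2,1.1,14.4,-0.0,-0.0,-0.001,65],[0.2,1.1,14.4,-0.001,-0.001,-0.0,65],[0.2,1.1,14.5,-0.0,-0.0,-0.001,65],[0.1,1.2,14.4,-0.001,-0.001,-0.0,65]]]
```

{"op": "jog_arm", "data": {
  "series": [
    [[1,5,0,0,0,0,65],[1,4.5,5,0,0,0,65],[0,0,20,0,0,0,65],[0,0,30,0,0,0,65],[0,0,30,0,0,0,65],[0,0,20,0,0,0,65],[0,0,10,0,0,0,65],[0,0,0,0,0,0,65],[0,0,0,0,0,0,65],[0,0,0,0,0,0,0]]
  ]
}}

```text
time_s: 25.55
eef_pos: [0.4967, -0.3028, 0.0584]
eef_rot: [0.001, 0.671, 0.742, -0.0]
wrist_force: [-1.4, -0.2, 1.5]
opening: 0.608
grasp_force: 0.4
```

{"op": "jog_arm", "data": {
  "series": [
    [[0,0,0,0,0,0,0],[0,0,0,0,0,0,0],[0,0,0,0,0,0,0],[0,0,0,0,0,0,0],[0,0,0,0,0,0,0],[0,0,0,0,0,0,0],[0,0,0,0,0,0,0],[0,0,0,0,0,0,0],[0,0,0,0,0,0,0],[0,0,0,0,0,0,0]]
  ]
}}

```text
time_s: 26.55
eef_pos: [0.4964, -0.303, 0.0588]
eef_rot: [0.001, 0.671, 0.742, -0.0]
wrist_force: [-2.2, 1.0, 5.3]
opening: 0.532
grasp_force: 60.0
```

```bash
python3 plan.py '[[0.49,-0.3035,0.19,0.1,0,5],[0.4479,0.1896,0.19,0.1,0,15]]'
```

```text
26.55 [ 0.4964 -0.303   0.0588] yaw 0.1 [-2.2  1.   5.3] 0.5316941080360869 60.022087848046795
[[[-0.0,-1.2,-26.2,0.0,0.0,-0.0,0],[-0.0,-1.2,-26.2,0.0,0.001,-0.0,0],[-0.0,-1.3,-26.3,0.001,0.0,0.0,0],[-0.0,-1.3,-26.2,0.0,0.001,-0.0,0],[-0.1,-1.2,-26.3,0.001,0.0,-0.0,0],[33.0,0.5,-0.0,-0.0,0.0,-0.0,0],[33.0,0.5,-0.0,-0.0,0.0,-0.0,0],[33.0,0.5,-0.0,-0.0,0.0,-0.0,0],[33.0,0.5,-0.0,-0.0,0.0,-0.0,0],[33.0,0.5,-0.0,-0.0,0.0,-0.0,0]]]
[[[33.0,0.5,-0.0,-0.0,0.0,-0.0,0],[33.0,0.5,-0.0,-0.0,0.0,-0.0,0],[33.0,0.5,-0.0,-0.0,0.0,-0.0,0],[33.0,0.5,-0.0,-0.0,0.0,-0.0,0],[33.0,0.5,-0.0,-0.0,0.0,-0.0,0],[33.0,0.5,-0.0,-0.0,0.0,-0.0,0],[33.0,0.5,-0.0,-0.0,0.0,-0.0,0],[33.0,0.4,-0.0,-0.0,0.0,-0.0,0],[32.9,0.5,-0.0,-0.0,0.0,-0.0,0],[33.0,0.4,-0.0,-0.0,0.0,-0.0,0]]]
```

{"op": "jog_arm", "data": {
  "series": [
    [[0,0,-15,0,0,0,0],[0,0,-30,0,0,0,0],[0,0,-40,0,0,0,0],[0,0,-35,0,0,0,0],[15,0,-11,0,0,0,0],[30,0,0,0,0,0,0],[40,0,0,0,0,0,0],[40,0,0,0,0,0,0],[40,0,0,0,0,0,0],[40,1,0,0,0,0,0]]
  ]
}}

```text
time_s: 27.55
eef_pos: [0.476, -0.0968, 0.1894]
eef_rot: [0.001, 0.671, 0.741, 0.0]
wrist_force: [0.2, 0.1, -0.5]
opening: 0.529
grasp_force: 61.0
```

{"op": "jog_arm", "data": {
  "series": [
    [[40,0,0,0,0,0,0],[40,0,0,0,0,0,0],[40,0,0,0,0,0,0],[40,0,0,0,0,0,0],[40,0,0,0,0,0,0],[40,0,0,0,0,0,0],[30,0,10,0,0,0,0],[20,0,20,0,0,0,0],[0,0,20,0,0,0,0],[0,0,20,0,0,0,0]]
  ]
}}

```text
time_s: 28.55
eef_pos: [0.4476, 0.1915, 0.1187]
eef_rot: [0.001, 0.67, 0.742, 0.001]
wrist_force: [-0.8, -0.2, -1.3]
opening: 0.528
grasp_force: 61.0
```

```bash
python3 look.py w8
python3 - <<'E'
from h import *
c=pickle.load(open("w8.pkl","rb"));cv2.imwrite("pics/w8c.png",cv2.resize(c["frame"][40:384,100:420],None,fx=1.7,fy=1.7,interpolation=cv2.INTER_CUBIC))
E
python3 plan.py '[[0.4479,0.1896,0.115,0.1,0,2]]'
```

```text
[0.44079066 0.26252349 0.26192765] 276.92408764292105
28.6 [0.4454 0.1907 0.1153] yaw 0.101 [-2.6 -0.5 -4. ] 0.5286155485456819 61.186220868257806
[[[-0.7,1.2,0.2,-0.001,0.0,0.0,0],[-0.6,1.2,0.1,-0.002,0.0,0.001,0]]]
```

View pics/w8c.png

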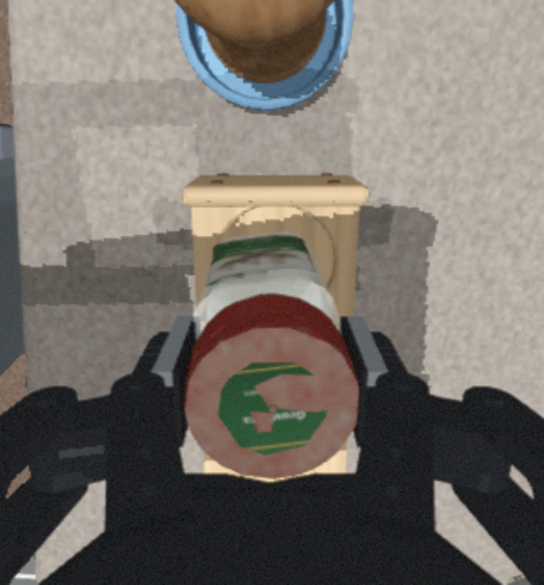

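The red jar hangs over the end hole. In the crop the hole spans columns 215–335 with its top edge at row 206, and the jar foot is centred near column 259. I'll compute the offset from circle fits.

```bash
cat > fit.py <<'E'
import sys
from h import *
from plan import Rt
from bench import ctrl
from scipy.optimize import least_squares
def fit(name,yaw,foot,rad):   # foot = height of jar underside; all in tool axes mm
    c=pickle.load(open(name+".pkl","rb"));B=cloud(c).reshape(-1,3);M=Rt(yaw).as_matrix()[:2,:2];T=B[:,:2]@M*1000
    q=M.T@np.array(ctrl.get_obs()["eef_pos"])[:2]*1000;print("TCP",np.round(q,1))
    for a in np.arange(.004,.08,.012):
        k=(B[:,2]>foot+a)&(B[:,2]<foot+a+.012)&(np.hypot(*(T-q).T)<rad+14);S=T[k]
        if len(S)>40:
            f=least_squares(lambda a:np.hypot(*(S-a).T)-rad,q-[5,0],loss="soft_l1",f_scale=1).x;r=np.hypot(*(S-f).T)
            print("slice",round(a,3),len(S),np.round(f,1),"std",round(r.std(),1))
if __name__=="__main__": fit(sys.argv[1],*map(float,sys.argv[2:]))
E
python3 fit.py w8 0.101 0.0565 23.5
python3 - <<'E'
from h import *
from plan import Rt
c=pickle.load(open("w8.pkl","rb"));M=Rt(.101).as_matrix()[:2,:2]
g=lambda x,y,z:M.T@plane(c,100+(x+.5)/1.7-.5,40+(y+.5)/1.7-.5,z)[:2]*1000
print("hole top",g(275,206,.04)-[30,0],"L",g(215,250,.04),"R",g(335,255,.04))
print("foot top",g(259,235,.0565)-[23.5,0],"L",g(210,250,.06),"R",g(307,250,.06))
print("cheek corners",g(186,190,.046),g(368,190,.046))
P=cloud(c);hs=P[(abs(P[:,:,2]-.04)<.003)];T=hs[:,:2]@M*1000
H=np.array([.4479,.1896])@M*1000;print("top est hole",H)
E
```

```text
TCP [144.8 462.3]
slice 0.004 103 [145.9 465.3] std 1.2
slice 0.016 223 [146.9 462.9] std 1.5
slice 0.028 295 [146.9 464.3] std 1.4
slice 0.04 354 [146.9 464.7] std 1.4
slice 0.052 569 [146.7 464.8] std 1.5
slice 0.064 1281 [145.8 465.1] std 2.7
slice 0.076 1303 [144.5 465.3] std 4.0
hole top [144.71944577 468.05864107] L [152.84127714 438.7275622 ] R [150.31719011 497.69927965]
foot top [141.12618027 460.69287298] L [158.59853075 438.86575248] R [158.62556587 482.1571387 ]
cheek corners [183.27545292 427.01096446] [183.3467259  510.74391319]
top est hole [143.47273975 464.73448651]
```

{"op": "jog_arm", "data": {
  "series": [
    [[0,2,0,0,0,0,0],[0,1,0,0,0,0,0],[0,0,4,0,0,0,0],[0,0,4,0,0,0,0],[0,0,0,0,0,0,0],[0,0,0,0,0,0,0],[0,0,0,0,0,0,0],[0,0,0,0,0,0,0],[0,0,0,0,0,0,0],[0,0,0,0,0,0,0]]
  ]
}}

```text
time_s: 29.6
eef_pos: [0.4502, 0.1908, 0.1098]
eef_rot: [0.0, 0.671, 0.742, -0.0]
wrist_force: [-0.0, 0.1, -0.6]
opening: 0.529
grasp_force: 61.2
```

```bash
python3 look.py w9; python3 plan.py '[[0.4479,0.1896,0.1,0.1,0,1]]'; python3 fit.py w9 0.101 0.0475 23.5
python3 - <<'E'
from h import *
c=pickle.load(open("w9.pkl","rb"));cv2.imwrite("pics/w9c.png",cv2.resize(c["frame"][130:260,180:340],None,fx=4,fy=4,interpolation=cv2.INTER_CUBIC))
E
```

```text
[0.44388298 0.26187921 0.25307821] 276.92408764292105
29.65 [0.4502 0.1908 0.1098] yaw 0.1 [ 0.6 -0.6 -1.7] 0.5297142927733046 61.23786603624467
[[[-0.9,-2.4,9.8,0.0,-0.0,0.0,0]]]
TCP [144.4 467.1]
slice 0.004 104 [144.9 467.7] std 1.2
slice 0.016 222 [146.  465.6] std 1.5
slice 0.028 290 [189.1 462.4] std 3.7
slice 0.04 360 [189.  462.8] std 3.8
slice 0.052 553 [188.8 463.5] std 3.9
slice 0.064 1245 [144.9 467.8] std 2.8
slice 0.076 1384 [143.6 468.1] std 4.3
```

View pics/w9c.png

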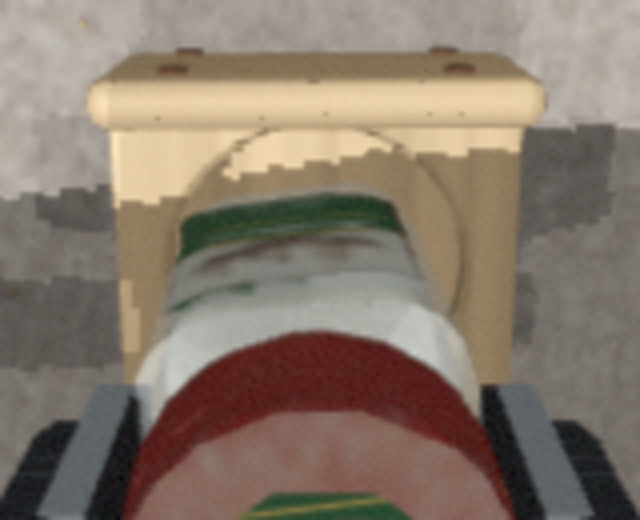

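The foot spans columns 180–408 (centre 294) and the hole 180–463 (centre 321), so the jar needs about +5 mm along tool y.

Run:
```python
from h import *
from plan import Rt
c=pickle.load(open("w9.pkl","rb"));M=Rt(.101).as_matrix()[:2,:2]
g=lambda x,y,z:M.T@plane(c,180+(x+.5)/4-.5,130+(y+.5)/4-.5,z)[:2]*1000
print("hole",g(321,127,.04)-[30,0],g(180,215,.04),g(463,240,.04));print("foot",g(294,190,.051)-[23.5,0],g(180,230,.053),g(408,230,.053))
```

```text
hole [145.08298824 469.05382092] [157.31587502 440.94506833] [152.08099072 497.57951786]
foot [141.69304951 463.93733858] [157.9590242  442.49446619] [157.93569034 485.36417767]
```

{"op": "jog_arm", "data": {
  "series": [
    [[1.5,2.5,0,0,0,0,0],[1,2,0,0,0,0,0],[0,0,4,0,0,0,0],[0,0,5,0,0,0,0],[0,0,5,0,0,0,0],[0,0,6,0,0,0,0],[0,0,6,0,0,0,0],[0,0,5,0,0,0,0],[0,0,3,0,0,0,0],[0,0,2,0,0,0,0]]
  ]
}}

```text
time_s: 30.65
eef_pos: [0.4543, 0.1937, 0.0734]
eef_rot: [-0.0, 0.671, 0.742, -0.0]
wrist_force: [0.3, -0.1, -0.9]
opening: 0.526
grasp_force: 61.2
```

{"op": "jog_arm", "data": {
  "series": [
    [[0,0,1,0,0,0,0],[0,0,1,0,0,0,0],[0,0,0.5,0,0,0,0],[0,0,0.5,0,0,0,0],[0,0,0.5,0,0,0,0],[0,0,0,0,0,0,0],[0,0,0,0,0,0,0],[0,0,0,0,0,0,0],[0,0,0,0,0,0,0],[0,0,0,0,0,0,0]]
  ]
}}

```text
time_s: 31.65
eef_pos: [0.4544, 0.1937, 0.0703]
eef_rot: [0.0, 0.671, 0.742, 0.0]
wrist_force: [-0.7, -0.6, -1.1]
opening: 0.526
grasp_force: 61.2
```

{"op": "jog_arm", "data": {
  "series": [
    [[0,0,0.5,0,0,0,0],[0,0,0.5,0,0,0,0],[0,0,0.5,0,0,0,0],[0,0,0.5,0,0,0,0],[0,0,0.5,0,0,0,0],[0,0,0,0,0,0,0],[0,0,0,0,0,0,0],[0,0,0,0,0,0,0],[0,0,0,0,0,0,0],[0,0,0,0,0,0,0]]
  ]
}}

```text
time_s: 32.65
eef_pos: [0.4545, 0.1938, 0.0688]
eef_rot: [0.0, 0.671, 0.742, 0.0]
wrist_force: [-3.9, -0.9, 10.3]
opening: 0.525
grasp_force: 62.6
```

{"op": "jog_arm", "data": {
  "series": [
    [[0,0,-0.5,0,0,0,65],[0,0,0,0,0,0,65],[0,0,0,0,0,0,65],[0,0,0,0,0,0,65],[0,0,-10,0,0,0,65],[0,0,-25,0,0,0,65],[0,0,-35,0,0,0,65],[0,0,-35,0,0,0,65],[0,0,-20,0,0,0,65],[0,0,-5,0,0,0,65]]
  ]
}}

```text
time_s: 33.65
eef_pos: [0.4562, 0.1941, 0.2019]
eef_rot: [0.002, 0.671, 0.742, 0.002]
wrist_force: [0.1, -0.1, -0.1]
opening: 0.763
grasp_force: 0.0
```

```bash
python3 look.py w10;  python3 - <<'E'
from h import *
c=pickle.load(open("w10.pkl","rb"));M=cloud(c).reshape(-1,3)
k=(abs(M[:,0]-.453)<.03)&(abs(M[:,1]-.194)<.03)&(M[:,2]>.09)&(M[:,2]<.13);print(k.sum(),(M[k].min(0)+M[k].max(0))/2,np.percentile(M[k,2],[50,95]))
E
python3 plan.py '[[0.409,-0.361,0.18,0.1,60,17]]'
```

```text
[0.44905478 0.26501553 0.34514229] 276.92408764292105
2038 [0.45232938 0.19351617 0.10014337] [0.10781839 0.10895717]
33.7 [0.4557 0.1939 0.2008] yaw 0.1 [-0.1  1.4  0.2] 0.7625847691061184 0.0
[[[-32.2,-6.0,1.2,0.0,-0.0,0.0,60],[-32.2,-6.0,1.2,0.0,-0.0,0.0,60],[-32.2,-6.0,1.2,0.0,-0.0,0.0,60],[-32.2,-6.0,1.2,0.0,-0.0,0.0,60],[-32.2,-6.0,1.2,0.0,-0.0,0.0,60],[-32.2,-6.0,1.2,0.0,-0.0,0.0,60],[-32.2,-6.0,1.2,0.0,-0.0,0.0,60],[-32.2,-6.0,1.2,0.0,-0.0,0.0,60],[-32.2,-6.0,1.2,0.0,-0.0,0.0,60],[-32.2,-6.0,1.2,0.001,-0.0,0.0,60]]]
[[[-32.2,-6.0,1.2,0.0,-0.0,0.0,60],[-32.2,-6.0,1.2,0.001,-0.0,0.0,60],[-32.2,-6.0,1.2,0.0,-0.0,0.0,60],[-32.2,-6.0,1.2,0.001,-0.0,0.0,60],[-32.2,-6.0,1.2,0.0,-0.0,0.0,60],[-32.3,-6.0,1.2,0.001,-0.0,0.0,60],[-32.2,-5.9,1.1,0.0,-0.0,0.0,60]]]
```

{"op": "jog_arm", "data": {
  "series": [
    [[-32,-6,2,0,0,0,60],[-32,-6,2,0,0,0,60],[-32,-6,2,0,0,0,60],[-32,-6,2,0,0,0,60],[-32,-6,2,0,0,0,60],[-32,-6,2,0,0,0,60],[-32,-6,2,0,0,0,60],[-32,-6,2,0,0,0,60],[-32,-6,2,0,0,0,60],[-32,-6,2,0,0,0,60]]
  ]
}}

```text
time_s: 34.7
eef_pos: [0.4254, -0.1315, 0.1767]
eef_rot: [-0.001, 0.671, 0.742, -0.0]
wrist_force: [0.4, 0.7, 0.3]
opening: 0.711
grasp_force: 0.0
```

{"op": "jog_arm", "data": {
  "series": [
    [[-35,-6,0,0,0,0,60],[-35,-6,0,0,0,0,60],[-35,-6,0,0,0,0,60],[-35,-6,0,0,0,0,60],[-35,-6,0,0,0,0,60],[-30,-6,0,0,0,0,60],[-22,-4,0,0,0,0,60],[0,0,0,0,0,0,60],[0,0,0,0,0,0,60],[0,0,0,0,0,0,60]]
  ]
}}

```text
time_s: 35.7
eef_pos: [0.4092, -0.3591, 0.1773]
eef_rot: [-0.001, 0.671, 0.742, 0.0]
wrist_force: [-0.1, -0.1, 0.1]
opening: 0.701
grasp_force: 0.0
```

```bash
python3 look.py w11;  python3 - <<'E'
from h import *
c=pickle.load(open("w11.pkl","rb"));M=cloud(c).reshape(-1,3)
k=(abs(M[:,0]-.409)<.03)&(abs(M[:,1]+.361)<.03)&(abs(M[:,2]-.105)<.006);print(k.sum(),(M[k].min(0)+M[k].max(0))/2,np.percentile(M[k,2],[50,95]))
E
python3 plan.py '[[0.411,-0.361,0.18,0.1,60,1]]'
```

```text
[ 0.40306546 -0.28824786  0.32068274] 276.92408764292105
1849 [ 0.41162323 -0.36269939  0.10362976] [0.10602154 0.10729194]
35.75 [ 0.4095 -0.3591  0.1776] yaw 0.101 [-0.1  1.5 -0. ] 0.7011522986208768 0.0
[[[-2.0,1.3,-2.4,-0.001,-0.001,0.001,60]]]
```

{"op": "jog_arm", "data": {
  "series": [
    [[-2.5,1,10,0,0,0,60],[0,0,25,0,0,0,60],[0,0,30,0,0,0,60],[0,0,25,0,0,0,60],[0,0,15,0,0,0,60],[0,0,10,0,0,0,60],[0,0,0,0,0,0,60],[0,0,0,0,0,0,60],[0,0,0,0,0,0,0],[0,0,0,0,0,0,0]]
  ]
}}

```text
time_s: 36.75
eef_pos: [0.4113, -0.3639, 0.0648]
eef_rot: [0.001, 0.671, 0.742, -0.0]
wrist_force: [-0.2, -0.2, 3.2]
opening: 0.461
grasp_force: 60.2
```

{"op": "jog_arm", "data": {
  "series": [
    [[0,0,0,0,0,0,0],[0,0,0,0,0,0,0],[0,0,0,0,0,0,0],[0,0,0,0,0,0,0],[0,0,0,0,0,0,0],[0,0,0,0,0,0,0],[0,0,0,0,0,0,0],[0,0,0,0,0,0,0],[0,0,0,0,0,0,0],[0,0,0,0,0,0,0]]
  ]
}}

```text
time_s: 37.75
eef_pos: [0.4114, -0.3639, 0.0648]
eef_rot: [0.001, 0.671, 0.742, -0.0]
wrist_force: [-1.0, 1.1, 6.6]
opening: 0.463
grasp_force: 60.2
```

```bash
python3 plan.py '[[0.409,-0.361,0.19,0.1,0,1],[0.459,0.121,0.19,0.1,0,1]]'
```

```text
37.75 [ 0.4114 -0.3639  0.0648] yaw 0.1 [-1.   1.1  6.6] 0.4628937603382674 60.215503200888634
[[[2.9,-1.9,-125.2,0.001,0.002,-0.0,0],[474.6,97.9,-0.1,0.0,0.0,-0.0,0]]]
```

{"op": "jog_arm", "data": {
  "series": [
    [[0,0,-15,0,0,0,0],[0,0,-30,0,0,0,0],[0,0,-40,0,0,0,0],[0,0,-30,0,0,0,0],[15,3,-10,0,0,0,0],[30,6,0,0,0,0,0],[40,8,0,0,0,0,0],[40,8,0,0,0,0,0],[40,8,0,0,0,0,0],[40,8,0,0,0,0,0]]
  ]
}}

```text
time_s: 38.75
eef_pos: [0.431, -0.1533, 0.1893]
eef_rot: [0.001, 0.671, 0.741, 0.0]
wrist_force: [0.0, 0.1, -1.3]
opening: 0.462
grasp_force: 60.4
```

{"op": "jog_arm", "data": {
  "series": [
    [[40,8,0,0,0,0,0],[40,8,0,0,0,0,0],[40,8,0,0,0,0,0],[40,8,0,0,0,0,0],[40,8,0,0,0,0,0],[33,7,0,0,0,0,0],[25,5,0,0,0,0,0],[15,3,10,0,0,0,0],[0,0,20,0,0,0,0],[0,0,20,0,0,0,0]]
  ]
}}

```text
time_s: 39.75
eef_pos: [0.459, 0.1231, 0.139]
eef_rot: [0.001, 0.67, 0.742, 0.001]
wrist_force: [-0.5, -0.4, -1.6]
opening: 0.464
grasp_force: 60.4
```

{"op": "jog_arm", "data": {
  "series": [
    [[0,0,15,0,0,0,0],[0,0,6,0,0,0,0],[0,0,0,0,0,0,0],[0,0,0,0,0,0,0],[0,0,0,0,0,0,0],[0,0,0,0,0,0,0],[0,0,0,0,0,0,0],[0,0,0,0,0,0,0],[0,0,0,0,0,0,0],[0,0,0,0,0,0,0]]
  ]
}}

```text
time_s: 40.75
eef_pos: [0.4585, 0.1222, 0.1173]
eef_rot: [-0.0, 0.671, 0.742, -0.0]
wrist_force: [0.2, -0.4, -0.3]
opening: 0.464
grasp_force: 60.5
```

```bash
python3 look.py w12
python3 - <<'E'
from h import *
c=pickle.load(open("w12.pkl","rb"));cv2.imwrite("pics/w12c.png",cv2.resize(c["frame"][100:300,150:370],None,fx=3,fy=3,interpolation=cv2.INTER_CUBIC))
E
python3 plan.py '[[0.459,0.121,0.0748,0.1,0,1]]'
```

```text
[0.45224326 0.19335812 0.26054108] 276.92408764292105
40.8 [0.4585 0.1223 0.1173] yaw 0.1 [-0.3 -1.3 -0.7] 0.4608772997323489 60.46034127473831
[[[-1.3,0.3,42.5,-0.0,0.0,0.0,0]]]
```

View pics/w12c.png

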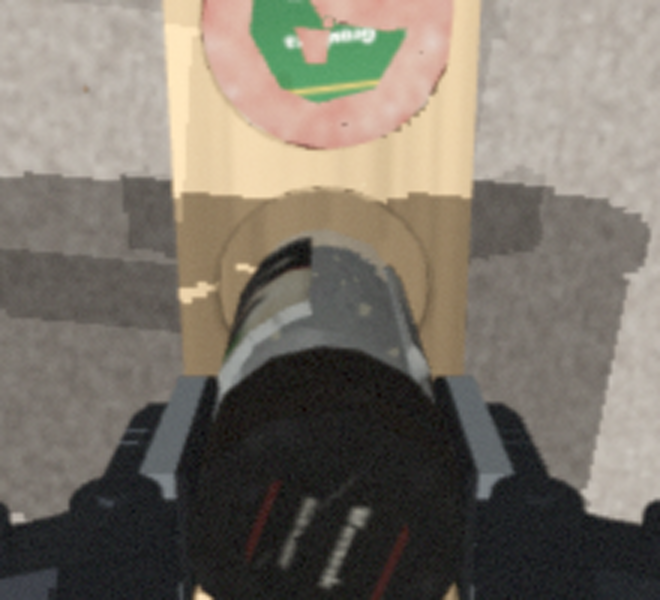

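The jar foot is centred at column 321 and the hole at 324 (219–430, top row 187), which is good sideways. Checking front to back by ray.

```bash
python3 - <<'E'
from h import *
from plan import Rt
c=pickle.load(open("w12.pkl","rb"));M=Rt(.1).as_matrix()[:2,:2]
g=lambda x,y,z:M.T@plane(c,150+(x+.5)/3-.5,100+(y+.5)/3-.5,z)[:2]*1000
print("hole",g(324,187,.04)-[30,0],g(219,275,.04),g(430,275,.04));print("foot",g(320,233,.0525)-[20.5,0],g(242,270,.055),g(402,270,.055))
E
python3 fit.py w12 0.1 0.0525 20.5
```

```text
hole [ 74.60087947 468.58928024] [ 79.82191873 439.42977104] [ 79.84931605 497.99812158]
foot [ 74.48538989 467.59150939] [ 85.76052964 447.44991849] [ 85.77964681 488.76796659]
TCP [ 75.9 468.5]
slice 0.004 99 [115.4 474.4] std 3.9
slice 0.016 217 [114.6 470.7] std 5.1
slice 0.028 271 [114.3 469.9] std 5.1
slice 0.04 326 [114.6 471.5] std 5.0
slice 0.052 399 [114.6 471.3] std 5.0
slice 0.064 836 [ 76.7 469.1] std 2.6
slice 0.076 1059 [ 76.8 469.3] std 4.5
```

Centred within 1 mm. Lowering from 0.1173 to about 0.0748.

{"op": "jog_arm", "data": {
  "series": [
    [[0,0.5,4,0,0,0,0],[0,0,5,0,0,0,0],[0,0,6,0,0,0,0],[0,0,6,0,0,0,0],[0,0,6,0,0,0,0],[0,0,6,0,0,0,0],[0,0,4,0,0,0,0],[0,0,2,0,0,0,0],[0,0,1,0,0,0,0],[0,0,0,0,0,0,0]]
  ]
}}

```text
time_s: 41.8
eef_pos: [0.4591, 0.1223, 0.0773]
eef_rot: [0.0, 0.671, 0.742, 0.0]
wrist_force: [0.5, -0.3, -0.0]
opening: 0.463
grasp_force: 60.5
```

{"op": "jog_arm", "data": {
  "series": [
    [[0,0,0.5,0,0,0,0],[0,0,0.5,0,0,0,0],[0,0,0.5,0,0,0,0],[0,0,0.5,0,0,0,0],[0,0,0.5,0,0,0,0],[0,0,0,0,0,0,0],[0,0,0,0,0,0,0],[0,0,0,0,0,0,0],[0,0,0,0,0,0,0],[0,0,0,0,0,0,0]]
  ]
}}

```text
time_s: 42.8
eef_pos: [0.4591, 0.1223, 0.0748]
eef_rot: [0.0, 0.671, 0.742, 0.0]
wrist_force: [-0.6, -0.2, -0.1]
opening: 0.463
grasp_force: 60.5
```

{"op": "jog_arm", "data": {
  "series": [
    [[0,0,0.4,0,0,0,0],[0,0,0.4,0,0,0,0],[0,0,0.4,0,0,0,0],[0,0,0.3,0,0,0,0],[0,0,0,0,0,0,0],[0,0,0,0,0,0,0],[0,0,0,0,0,0,0],[0,0,0,0,0,0,0],[0,0,0,0,0,0,0],[0,0,0,0,0,0,0]]
  ]
}}

```text
time_s: 43.8
eef_pos: [0.4592, 0.1224, 0.0747]
eef_rot: [0.0, 0.671, 0.742, -0.0]
wrist_force: [-7.0, -0.6, 15.5]
opening: 0.462
grasp_force: 61.9
```

{"op": "jog_arm", "data": {
  "series": [
    [[0,0,-0.8,0,0,0,0],[0,0,0,0,0,0,58],[0,0,0,0,0,0,58],[0,0,0,0,0,0,58],[0,0,-10,0,0,0,58],[0,0,-25,0,0,0,58],[0,0,-35,0,0,0,58],[0,0,-35,0,0,0,58],[0,0,-20,0,0,0,58],[0,0,-5,0,0,0,58]]
  ]
}}

```text
time_s: 44.8
eef_pos: [0.4609, 0.1224, 0.2076]
eef_rot: [0.002, 0.671, 0.742, 0.002]
wrist_force: [-0.2, 0.1, -0.0]
opening: 0.684
grasp_force: 0.0
```

```bash
python3 look.py w13;  python3 - <<'E'
from h import *
c=pickle.load(open("w13.pkl","rb"));M=cloud(c).reshape(-1,3)
k=(abs(M[:,0]-.459)<.03)&(abs(M[:,1]-.122)<.03)&(M[:,2]>.105)&(M[:,2]<.13);print(k.sum(),(M[k].min(0)+M[k].max(0))/2,np.percentile(M[k,2],[50,95]))
E
python3 plan.py '[[0.496,-0.102,0.18,0.1,58,8]]'
```

```text
[0.4537085  0.19346908 0.3507544 ] 276.92408764292105
1640 [0.4591162  0.12373962 0.11183505] [0.11599073 0.11725888]
44.85 [0.4603 0.1223 0.2065] yaw 0.1 [-0.3  0.4 -0.2] 0.6777499535126325 0.0
[[[-28.3,1.6,3.3,0.001,0.0,0.0,58],[-28.4,1.6,3.3,0.0,0.0,0.0,58],[-28.3,1.6,3.3,0.001,0.0,0.0,58],[-28.4,1.6,3.4,0.0,0.0,0.0,58],[-28.3,1.7,3.3,0.001,0.0,0.0,58],[-28.4,1.6,3.4,0.0,0.0,0.0,58],[-28.3,1.7,3.3,0.001,0.0,0.0,58],[-28.4,1.6,3.4,0.0,0.0,0.0,58]]]
```

Black jar B is in, with its lid at 0.116. Next is black jar A at about (0.495, −0.103).

{"op": "jog_arm", "data": {
  "series": [
    [[-28,2,3,0,0,0,58],[-28,2,3,0,0,0,58],[-29,2,3,0,0,0,58],[-29,2,3,0,0,0,58],[-29,2,3,0,0,0,58],[-29,1,4,0,0,0,58],[-28,1,4,0,0,0,58],[-27,1,4,0,0,0,58],[0,0,0,0,0,0,58],[0,0,0,0,0,0,58]]
  ]
}}

```text
time_s: 45.85
eef_pos: [0.4936, -0.1022, 0.1755]
eef_rot: [-0.002, 0.671, 0.741, -0.0]
wrist_force: [-0.4, 0.2, 0.5]
opening: 0.678
grasp_force: 0.0
```

```bash
python3 look.py w14;  python3 - <<'E'
from h import *
c=pickle.load(open("w14.pkl","rb"));M=cloud(c).reshape(-1,3)
k=(abs(M[:,0]-.495)<.03)&(abs(M[:,1]+.103)<.03)&(abs(M[:,2]-.105)<.006);print(k.sum(),(M[k].min(0)+M[k].max(0))/2,np.percentile(M[k,2],[50,95]))
E
python3 plan.py '[[0.496,-0.103,0.062,0.1,58,1]]'
```

```text
[ 0.48784102 -0.03126314  0.31891808] 276.92408764292105
1877 [ 0.49550145 -0.10185637  0.10348307] [0.10598921 0.10707605]
45.9 [ 0.4938 -0.1016  0.1759] yaw 0.1 [0.1 0.4 0.1] 0.6800154616166456 0.0
[[[-1.8,2.3,113.9,-0.002,-0.002,-0.0,58]]]
```

{"op": "jog_arm", "data": {
  "series": [
    [[-1.5,1.5,10,0,0,0,58],[0,0,25,0,0,0,58],[0,0,30,0,0,0,58],[0,0,25,0,0,0,58],[0,0,13,0,0,0,58],[0,0,10,0,0,0,58],[0,0,0,0,0,0,58],[0,0,0,0,0,0,58],[0,0,0,0,0,0,0],[0,0,0,0,0,0,0]]
  ]
}}

```text
time_s: 46.9
eef_pos: [0.497, -0.1041, 0.0654]
eef_rot: [0.001, 0.671, 0.742, 0.0]
wrist_force: [-2.1, -0.7, 4.7]
opening: 0.464
grasp_force: 59.5
```

{"op": "jog_arm", "data": {
  "series": [
    [[0,0,0,0,0,0,0],[0,0,0,0,0,0,0],[0,0,0,0,0,0,0],[0,0,0,0,0,0,0],[0,0,0,0,0,0,0],[0,0,0,0,0,0,0],[0,0,0,0,0,0,0],[0,0,0,0,0,0,0],[0,0,0,0,0,0,0],[0,0,0,0,0,0,0]]
  ]
}}

```text
time_s: 47.9
eef_pos: [0.497, -0.1041, 0.0654]
eef_rot: [0.001, 0.671, 0.742, 0.0]
wrist_force: [-2.7, -0.2, 6.6]
opening: 0.459
grasp_force: 59.5
```

```bash
python3 plan.py '[[0.496,-0.103,0.19,0.1,0,1],[0.4665,0.051,0.19,0.1,0,1]]'
```

```text
47.9 [ 0.497  -0.1041  0.0654] yaw 0.1 [-2.7 -0.2  6.6] 0.45943756273306985 59.54308407381177
[[[1.0,-0.7,-124.6,0.002,0.001,-0.0,0],[156.2,-14.0,-0.0,-0.0,0.0,-0.0,0]]]
```

{"op": "jog_arm", "data": {
  "series": [
    [[0,0,-15,0,0,0,0],[0,0,-30,0,0,0,0],[0,0,-40,0,0,0,0],[0,0,-25,0,0,0,0],[20,-2,-10,0,0,0,0],[35,-3,0,0,0,0,0],[40,-4,0,0,0,0,0],[35,-3,0,0,0,0,0],[20,-2,0,0,0,0,0],[6,0,10,0,0,0,0]]
  ]
}}

```text
time_s: 48.9
eef_pos: [0.4673, 0.052, 0.1754]
eef_rot: [0.001, 0.67, 0.742, 0.001]
wrist_force: [-0.7, -0.7, 0.2]
opening: 0.459
grasp_force: 60.2
```

{"op": "jog_arm", "data": {
  "series": [
    [[0,0,20,0,0,0,0],[0,0,20,0,0,0,0],[0,0,14,0,0,0,0],[0,0,4,0,0,0,0],[0,0,0,0,0,0,0],[0,0,0,0,0,0,0],[0,0,0,0,0,0,0],[0,0,0,0,0,0,0],[0,0,0,0,0,0,0],[0,0,0,0,0,0,0]]
  ]
}}

```text
time_s: 49.9
eef_pos: [0.4669, 0.0502, 0.1164]
eef_rot: [0.0, 0.671, 0.742, 0.0]
wrist_force: [-0.9, -0.5, 0.2]
opening: 0.463
grasp_force: 60.2
```

```bash
python3 look.py w15; python3 plan.py '[[0.4675,0.05,0.0754,0.1,0,1]]'
python3 - <<'E'
from h import *
from plan import Rt
M=Rt(.1).as_matrix()[:2,:2]
# compare side edges of held jar with w12, by the depth map: foot slices, tool axes relative to TCP
for n,foot,tcp in(("w12",.0525,(.4585,.1222)),("w15",None,None)):
    from bench import ctrl
    if foot is None: p=ctrl.get_obs()["eef_pos"];tcp=p[:2];foot=p[2]-.0654
    B=cloud(pickle.load(open(n+".pkl","rb"))).reshape(-1,3);T=B[:,:2]@M*1000-np.array(tcp)@M*1000
    for a in(.006,.02,.035,.05):
        k=(B[:,2]>foot+a)&(B[:,2]<foot+a+.012)&(abs(T[:,0]-10)<22)&(abs(T[:,1])<26);S=T[k]
        print(n,a,len(S),"front",np.percentile(S[:,0],95).round(1),"sides",np.percentile(S[:,1],[1,99]).round(1))
    k=(abs(B[:,2]-.04)<.0025)&(abs(T[:,0])<60)&(abs(T[:,1])<60);S=T[k];r=np.hypot(S[:,0],S[:,1])
    # hole: inner edge of board points around TCP per direction
    for ang in(-60,-40,0,40,60):
        th=np.degrees(np.arctan2(S[:,1],S[:,0]));q=abs(th-ang)<5
        print("  hole edge dir",ang,np.percentile(r[q],3).round(1) if q.sum()>5 else None)
E
```

```text
[0.46056751 0.12132946 0.25960252] 276.92408764292105
49.95 [0.4669 0.0502 0.1163] yaw 0.1 [ 0.   0.2 -0.9] 0.4649662857908661 60.22757386788726
[[[-0.3,0.6,40.9,0.0,0.0,0.0,0]]]
w12 0.006 124 front 21.6 sides [-18.2  17.6]
w12 0.02 232 front 21.9 sides [-19.2  18.8]
w12 0.035 300 front 22.0 sides [-19.   19.2]
w12 0.05 381 front 22.0 sides [-18.6  18.6]
  hole edge dir -60 29.7
  hole edge dir -40 30.4
  hole edge dir 0 28.7
  hole edge dir 40 30.0
  hole edge dir 60 29.5
w15 0.006 146 front 22.8 sides [-18.6  16.7]
w15 0.02 219 front 22.9 sides [-19.4  17.9]
w15 0.035 290 front 22.9 sides [-19.   18.7]
w15 0.05 377 front 23.0 sides [-18.9  19.2]
  hole edge dir -60 30.7
  hole edge dir -40 31.0
  hole edge dir 0 29.0
  hole edge dir 40 29.8
  hole edge dir 60 29.0
```

Centred within 2 mm. Small trim, then lower.

{"op": "jog_arm", "data": {
  "series": [
    [[-2,0,4,0,0,0,0],[0,0,5,0,0,0,0],[0,0,6,0,0,0,0],[0,0,6,0,0,0,0],[0,0,6,0,0,0,0],[0,0,6,0,0,0,0],[0,0,4,0,0,0,0],[0,0,2,0,0,0,0],[0,0,0.5,0,0,0,0],[0,0,0,0,0,0,0]]
  ]
}}

```text
time_s: 50.95
eef_pos: [0.4671, 0.0482, 0.0767]
eef_rot: [0.0, 0.671, 0.742, 0.0]
wrist_force: [-0.9, 0.6, -1.4]
opening: 0.463
grasp_force: 60.2
```

{"op": "jog_arm", "data": {
  "series": [
    [[0,0,0.5,0,0,0,0],[0,0,0.5,0,0,0,0],[0,0,0.5,0,0,0,0],[0,0,0.3,0,0,0,0],[0,0,0,0,0,0,0],[0,0,0,0,0,0,0],[0,0,0,0,0,0,0],[0,0,0,0,0,0,0],[0,0,0,0,0,0,0],[0,0,0,0,0,0,0]]
  ]
}}

```text
time_s: 51.95
eef_pos: [0.4672, 0.0482, 0.0754]
eef_rot: [0.0, 0.671, 0.742, 0.0]
wrist_force: [-2.3, 0.2, 5.0]
opening: 0.468
grasp_force: 60.5
```

Contact. Releasing and rising.

{"op": "jog_arm", "data": {
  "series": [
    [[0,0,-0.3,0,0,0,58],[0,0,0,0,0,0,58],[0,0,0,0,0,0,58],[0,0,0,0,0,0,58],[0,0,-10,0,0,0,58],[0,0,-25,0,0,0,58],[0,0,-35,0,0,0,58],[0,0,-35,0,0,0,58],[0,0,-20,0,0,0,58],[0,0,-5,0,0,0,58]]
  ]
}}

```text
time_s: 52.95
eef_pos: [0.4688, 0.048, 0.2086]
eef_rot: [0.002, 0.671, 0.742, 0.002]
wrist_force: [0.9, -0.3, 0.2]
opening: 0.681
grasp_force: 0.0
```

{"op": "jog_arm", "data": {
  "series": [
    [[-20,-10,0,0,0,0,58],[-30,-10,0,0,0,0,58],[-30,-10,0,0,0,0,58],[-20,-10,0,0,0,0,58],[0,0,0,0,0,0,58],[0,0,0,0,0,0,58],[0,0,0,0,0,0,58],[0,0,0,0,0,0,58],[0,0,0,0,0,0,58],[0,0,0,0,0,0,58]]
  ]
}}

```text
time_s: 53.95
eef_pos: [0.4373, -0.0547, 0.205]
eef_rot: [-0.0, 0.671, 0.742, 0.0]
wrist_force: [-0.3, -0.5, -0.1]
opening: 0.682
grasp_force: 0.0
```

Run:
```python
from h import *
from bench import ctrl
c=ctrl.camera("top");s=ctrl.camera("scene")
for nm,cam in(("top",c),("scene",s)):
    M=cloud(cam).reshape(-1,3)
    for n,x,y,z in(("mill",.433,.302,.158),("salt",.47,.382,.098),("red",.451,.193,.107),("b",.458,.122,.115),("a",.466,.05,.115),("honey",.4003,-.2685,.09),("chut",.492,-.2095,.085)):
        k=(np.hypot(M[:,0]-x,M[:,1]-y)<.035)&(M[:,2]>z-(.05 if n=="mill" else .006))&(M[:,2]<z+.015);q=M[k]
        print(nm,n,k.sum(),np.round((q.min(0)+q.max(0))/2,4) if k.any() else "",np.round(np.percentile(q[:,2],97),3) if k.any() else "")
o=ctrl.get_obs();print(o["eef_pos"],o["time_s"])
```

```text
top mill 306 [0.4301 0.302  0.1353] 0.155
top salt 70 [0.4693 0.3836 0.0971] 0.101
top red 220 [0.4499 0.1915 0.1076] 0.112
top b 144 [0.4565 0.1235 0.1161] 0.12
top a 73 [0.4604 0.0404 0.1154] 0.121
top honey 336 [ 0.4002 -0.2667  0.0905] 0.095
top chut 394 [ 0.4907 -0.2099  0.0854] 0.09
scene mill 136 [0.4296 0.2962 0.1314] 0.152
scene salt 8 [0.4711 0.3826 0.0942] 0.096
scene red 74 [0.4502 0.1911 0.1044] 0.107
scene b 64 [0.4557 0.1191 0.1125] 0.115
scene a 48 [0.4596 0.0473 0.1128] 0.115
scene honey 213 [ 0.401  -0.2692  0.0885] 0.09
scene chut 212 [ 0.4908 -0.2104  0.0835] 0.085
[ 0.43723457 -0.05495192  0.20508071] 54.05
```

All five items sit at the expected heights and the two bystander jars haven't moved, so I'm handing in.

```bash
python3 -c "
from bench import ctrl
print(ctrl.hand_in())"
```

```text
the job is handed in; nothing more can be done
None
```

I handed the job in at 54 s: the pepper mill is in the wide cup, the salt shaker in the narrow cup and the three spice jars in the rack, all upright and on the bottom by the final depth readings, with the honey and chutney jars unmoved; hand-in gave no verdict.

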